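# Balance the stand arms on the indexing carousel

### The job

Put every lopsided stand arm lying on the bench onto the carousel, one to a saddle, so that each rests level and balanced in its forks without tipping: find each arm's balance point by a trial lift and shift your grip to it. The wire guard leaves only the front saddle free to load, so turn the carousel by its posts from notch to notch as you go. When all are up, turn it home (white stripe in line with the white mark at the front, clicked in its notch) and only then throw the black lever of the drying-air switch fully over to the far side; do not knock over the small glass beaker.

Things in the scene. Friction and masses are not known exactly. Their poses are not given: they have to be found in the camera images.
- arm1: Lopsided stand arm, 190 mm: 18 mm square steel bar along its x, grey clamp block (44 x 44 mm) at x = +50 to +95 mm, thin black end block (44 x 44) at x = -95 to -80 mm, bare bar between. Origin: on the bar's axis, midway between the ends. Lies on its blocks, axis 22 mm up, alike on all four long sides. 0.2 to 0.6 kg. Hidden weights: balances anywhere from x = -42 to +45 mm. May be absent.
- arm2: A second stand arm, same shape and axes as arm1. The weights inside its two blocks differ from the other arms' and from start to start, so its balance point must be found by trying. May be absent.
- arm3: A third stand arm, same shape and axes as arm1, again with its own hidden weights. May be absent.
- carousel: Fixed green base of the carousel; origin on the bench under the turning axis. Its -x side is the front, roughly towards the robot. A guard of 8 mm steel rods, 171 to 179 mm above the bench, covers the rear half (its own x above -4 mm) and bars a gripper from the saddles there; the front saddle and the two front posts are clear of it.
- turntable (a joint): Angle of the black turntable (424 mm across, top 30 mm above the bench), anticlockwise from above, -0.15 to 4.34 rad. A sprung detent draws it into the nearest of three notches, 0, 2.094 and 4.189 rad, where saddle 0, 1 or 2 stands at the front. About 0.5 N m (3 N at a post) leaves a notch; past midway the spring takes it on to the next. May roll into one at the start. Home is 0.
- saddle0 (a point): Saddle 0: two upright fork plates 4 mm thick, 32 mm gap between them for fingers, 40 mm overall along the bar. The point: where the bar's axis lies when seated, mid saddle, 110 mm from the turning axis, 84 mm above the bench, 9 mm above the fork seats; flared cheeks 24 mm apart, 15 mm high keep the bar in. The bar lies level at right angles to the line to the turning axis, either end first.
- saddle1 (a point): Saddle 1, same shape and point as saddle 0. An arm whose balance point is not within about 20 mm of the saddle's middle tips until a block touches the turntable. A white stripe on the turntable in front of saddle 0 lines up with the white mark on the base at home.
- saddle2 (a point): Saddle 2, same as saddle 0. Midway between every two saddles a steel post stands on the turntable, the handle for turning: upright, 20 mm thick, top 150 mm above the bench (120 mm above the turntable), axis 195 mm from the turning axis; seen from the turning axis, 60 degrees to each side of every saddle. 
- beaker: Bystander: small open glass beaker, 64 mm across, 75 mm high, standing on the bench between the arms and the carousel; origin under its foot.
- switch (a joint): Lever angle of the drying-air switch, a black toggle lever on a grey block beside the carousel: 0 = off, leaning towards the front (its block's own -x, roughly towards the robot), 1.0 rad = fully on, leaning just as far to the other side. It swings about a level axis and stays where it is left.
- switch_tip (a point): Centre of the black ball (26 mm) at the lever's end, 80 mm from the pivot, which is 22 mm above the bench over the middle of the block (70 x 50 x 25 mm). When off, the ball is 92 mm above the bench and 38 mm before the pivot; when on, 38 mm beyond it. This point's x axis is then level and points the way to throw it. A push of 1 to 2 N on the ball moves it; stops at both ends.
Not all that is in view belongs to the job. Leave any purple look-alike of the arm2 alone.

How it is judged:
By the outcome, as a careful person would: the job done as asked, in the order asked, and still so for the second after the job is handed in, with the robot touching nothing.
Of arm1, arm2, arm3 only 2 to 3 are there at a start; the rules pass over those that are not, and their reading is None.
At some moment in a run one of arm1, arm2, arm3 may be knocked a few centimetres aside while the robot is not near it.
It also fails if it takes over 210 s, if anything falls off the work surface, if the arm or the gripper's body presses on something with over 40 N, if the wrist force passes 120 N, or if a joint passes its speed limit or range.

### The arm

A 7-joint arm with a two-finger parallel gripper is mounted at the origin on the work surface. World frame = base frame: x ahead of the robot, y to its left, z up, the work surface at z = 0. Lengths are in m, angles in rad, forces in N, time in s.
With the tool pointing down it reaches from about 0.4 to 0.875 m from the base axis. Payload 19.3 kg.
Tool frame: the origin (TCP) lies at the very end of the fingers, on their centre line; the grasp point (between the pads) lies 19 mm behind it; z points along the fingers, y is the direction in which the jaws open and shut (so a half turn about z gives the same grasp; the last joint's range is limited). The gripper opens to 85 mm and grips with 20 to 120 N. Pads are 22 mm wide; open, the fingers measure 114 mm over their backs; the gripper's body (76 mm by 85 mm) begins 54 mm behind the grasp point. The pads swing forward as they close: fully open they stand 13 mm farther back than shut.
Start: joints at [1.104, 0.521, -0.036, 1.599, 0.021, 1.021, -0.113], TCP at [0.242, -0.576, 0.203] pointing down, gripper open.
Joint ranges: [-2.91, 2.91], [-0.3, 2.13], [-1.5, 1.42], [0.17, 2.43], [-1.26, 4.41], [0.16, 1.93], [-2.52, 2.52]. Speed limits (rad/s): [1.89, 1.89, 2.39, 2.39, 3.01, 3.01, 3.01].

### API

Orientations are given as [roll, pitch, yaw] about the fixed x, y, z axes, in that order (R = Rz(yaw) Ry(pitch) Rx(roll)).
In Python, from workcell import bot, vision, job_done gives the robot as it stands.
- The arm moves only by the tool arm_command, never from a script. Its arguments are lists of equal length, an entry for each row: "gripper": the finger opening in cm, from 0 to 8.54; "slide": the shift along the tool's x, y, z in cm, a list of three; "turn": the turn, a rotation vector about the tool's x, y, z in degrees, a list of three. A call has 1 to 5 rows; each row is the pose to reach, as a shift and turn from the pose commanded when the call began, along the tool's axes at that moment; what a row does not reach only later rows make up. A row lasts 1/8 s, in which the tool goes at most 62.5 mm and 10.7 degrees, less where a joint would pass 70% of its speed; a pose out of reach is approached as far as the arm can. A call with a gripper value outside its range is refused whole. The fingers move at their own pace and stop on an object; "force" is the grip in N (left out, the last holds). Time passes only in rows, so rows that repeat a pose let the fingers close. It gives the time, the measured TCP pose, the force and the opening at its end, in the units of the state.
- bot.observe(): the state, without advancing time (a new reading comes with each control period).
- vision.grab_frame(name): name is "scene" or "side" or "wrist"; returns the picture (400x640x3 uint8, blue, green, red); there is no depth.
- vision.camera_model(name): a dict with "mtx" (3x3 intrinsics, pixels), "k1" (the pictures are not rectified: a ray, as slopes to the right and down, at radius r is drawn at 1 + k1 r^2 times it, then the intrinsics apply), "T" (4x4, takes a point from camera to world coordinates). Camera axes: x right, y down, z forward; pixel columns grow to the right and rows downward; lengths in m; the calibration is good to about 2 mm. A picture is of the moment at which its call begins: read the wrist's pose just before it. camera_model takes no time and is no camera call; for the wrist camera it gives the pose at the moment of the call.
- job_done(): hands the job in, once; it reports no verdict.
The state is a dict: "clock": time; "qpos": joint angles; "qd": joint speeds; "joint_efforts": joint torques, N m; "position": TCP position; "tool_rot": TCP orientation; "force": force on the tool from outside, world axes, zero at the start; "moment": the same for the moment, N m; "grip_width": finger opening in m.
Only numpy, scipy, OpenCV 4.12 (cv2) and the standard library are available. Lean on these libraries where they do the work, as an engineer would, in place of code of your own. Each camera call takes 0.05 s, during which the arm holds its last target. There are 200 camera calls.

## Working session

There is one attempt and no reset: what is moved stays moved. The work goes in short steps, Python scripts to look and compute and a tool call to move; the robot and the scene stay as the last step left them, time stands still between calls to the robot, and variables do not carry over. Pictures are saved under pics/ and viewed, about 12 in all and at most 16, crops included, and the job is handed in when it is done.

Besides the shell and the picture viewer there is one more tool, called after "Call:" as name(argument=value, ...) on one line, values as JSON. arm_command: Moves the arm, as the interface text tells. Its arguments: {"type":"object","properties":{"gripper":{"type":"array","items":{"type":"number"}},"slide":{"type":"array","items":{"type":"array","items":{"type":"number"}}},"turn":{"type":"array","items":{"type":"array","items":{"type":"number"}}},"force":{"type":"number"}},"required":["gripper","slide","turn"]}

```bash
ls; mkdir -p pics; python3 - <<'E'
from workcell import bot, vision
import cv2
s=bot.observe(); print({k:s[k] for k in('clock','position','tool_rot','force','grip_width')})
for n in('scene','side'):
    cv2.imwrite(f'pics/{n}0.png',vision.grab_frame(n)); m=vision.camera_model(n); print(n,m)
E
```

```text
pics
{'clock': 0.0, 'position': array([ 0.24138328, -0.57612722,  0.20283054]), 'tool_rot': array([-3.14049141e+00,  8.96370525e-05,  3.96822320e-01]), 'force': array([0.06018229, 0.79834436, 0.09450312]), 'grip_width': 0.08537273616265463}
scene {'mtx': array([[477.85957559,   0.        , 324.25518311],
       [  0.        , 477.85957559, 198.1290734 ],
       [  0.        ,   0.        ,   1.        ]]), 'k1': -0.00965496790828239, 'T': array([[-0.87281366,  0.39843755, -0.28185781,  0.85644774],
       [ 0.48796699,  0.72330094, -0.48859387,  0.66344271],
       [ 0.00919388, -0.56398871, -0.82573132,  1.30629403],
       [ 0.        ,  0.        ,  0.        ,  1.        ]])}
side {'mtx': array([[456.64377162,   0.        , 321.45996777],
       [  0.        , 456.64377162, 199.69884374],
       [  0.        ,   0.        ,   1.        ]]), 'k1': 0.034163954126210386, 'T': array([[-9.49807857e-01, -2.07783276e-01,  2.33861380e-01,
         1.48479471e-01],
       [-3.12832664e-01,  6.28775227e-01, -7.11883022e-01,
         8.22890013e-01],
       [ 8.71144646e-04, -7.49311566e-01, -6.62217047e-01,
         8.85105239e-01],
       [ 0.00000000e+00,  0.00000000e+00,  0.00000000e+00,
         1.00000000e+00]])}
```

View pics/scene0.png

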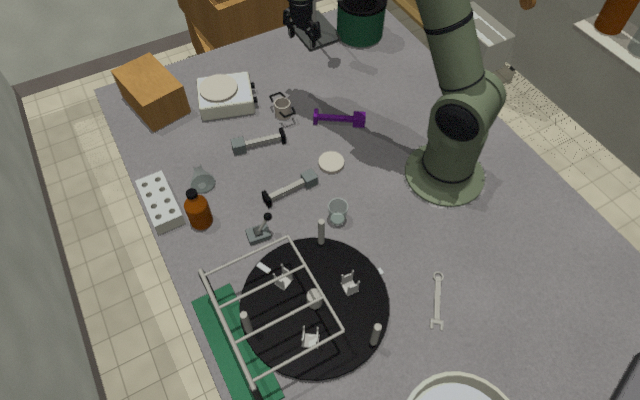

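View pics/side0.png

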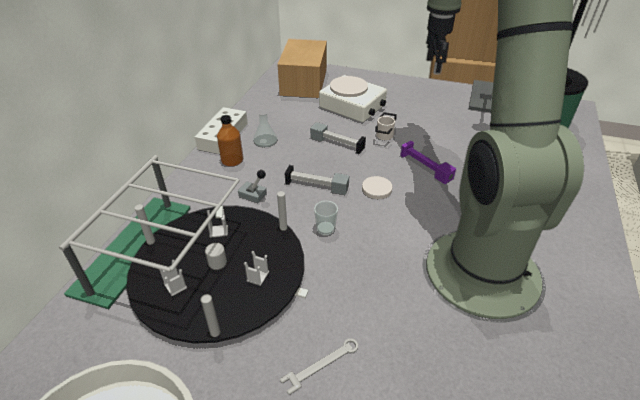

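Scene view: two grey arms, A (grey block 238,145; black 283,135) and B (grey 310,179; black 267,198). The purple look-alike is at (340,118) and I'll leave it. The beaker is at (338,212), the lever ball at (267,217), the white stripe at (264,267) and the front mark at (380,272). I'll enlarge to confirm and measure.

```bash
cat > h.py <<'E'
import numpy as np, cv2
from workcell import bot, vision
from scipy.spatial.transform import Rotation as R
def ray(n,uv,m=None):
    m=m or vision.camera_model(n); K=m['mtx']
    d=np.array([(uv[0]-K[0,2])/K[0,0],(uv[1]-K[1,2])/K[1,1]]); s=d.copy()
    for _ in range(10): s=d/(1+m['k1']*(s@s))
    T=m['T']; return T[:3,3],T[:3,:3]@np.array([*s,1])
def onz(n,uv,z,m=None):
    o,d=ray(n,uv,m); return (o+d*(z-o[2])/d[2])
def pix(n,P,m=None):
    m=m or vision.camera_model(n); T=m['T']; p=T[:3,:3].T@(np.asarray(P,float)-T[:3,3]); s=p[:2]/p[2]
    s=s*(1+m['k1']*(s@s)); return m['mtx'][:2,:2]@s+m['mtx'][:2,2]
def tri(a,b):
    o1,d1=ray('scene',a); o2,d2=ray('side',b)
    t=np.linalg.lstsq(np.c_[d1,-d2],o2-o1,rcond=None)[0]
    p,q=o1+d1*t[0],o2+d2*t[1]; return (p+q)/2,np.linalg.norm(p-q)
E
python3 - <<'E'
import cv2,numpy as np
a=cv2.imread('pics/scene0.png'); b=cv2.imread('pics/side0.png')
c=a[120:380,190:390]; d=b[110:340,120:390]
cv2.imwrite('pics/c1.png',cv2.resize(c,None,fx=4,fy=4,interpolation=cv2.INTER_CUBIC)[:600])
c1=cv2.resize(a[120:250,220:380],None,fx=5,fy=5,interpolation=2);cv2.imwrite('pics/c1.png',c1[:600])
c2=cv2.resize(a[225:380,190:390],None,fx=3.8,fy=3.8,interpolation=2);cv2.imwrite('pics/c2.png',c2);print(c1.shape,c2.shape)
E
```

```text
(650, 800, 3) (589, 760, 3)
```

View pics/c1.png

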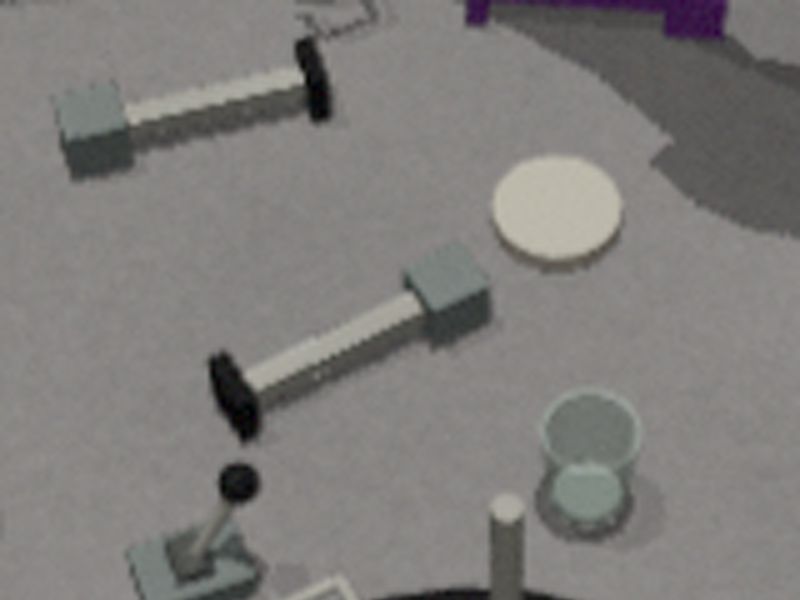

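View pics/c2.png

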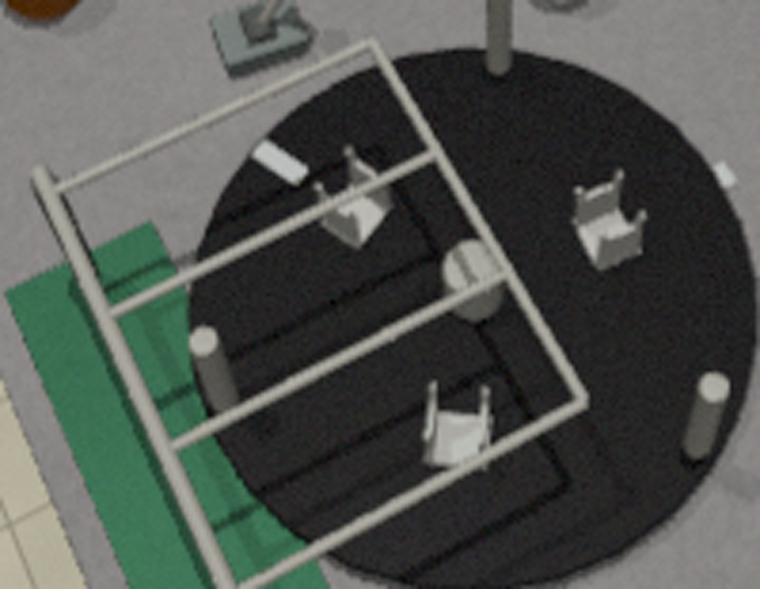

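```bash
python3 - <<'E'
from h import *
c1=lambda u,v:(220+u/5,120+v/5); c2=lambda u,v:(190+u/3.8,225+v/3.8)
np.set_printoptions(precision=4,suppress=True)
P=[onz('scene',p,.15) for p in (c1(507,507),c2(714,385),c2(204,340))]
C=np.mean(P,0); print('posts',P,'C',C,[np.linalg.norm(p-C) for p in P],[np.degrees(np.arctan2(*(p-C)[1::-1])) for p in P])
for n,p,z in(('stripe',c2(279,162),.03),('mark',c2(724,174),.01),('ball',c1(239,483),.092),('beaker',c1(590,432),.075),
 ('sad',c2(603,235),.06)):
    q=onz('scene',p,z); d=q-C; print(n,q,np.hypot(*d[:2]),np.degrees(np.arctan2(d[1],d[0])))
for n,g,b1,b2 in(('A',c1(93,108),c1(126,114),c1(303,82)),('B',c1(447,277),c1(416,304),c1(253,382))):
    G=onz('scene',g,.044);u=onz('scene',b1,.031);v=onz('scene',b2,.031)
    d=(u-v);L=np.linalg.norm(d);d/=L
    # bar bare from x=+50 (u) to -80 (v)
    print(n,'G',G,'u',u,'v',v,'len',L,'yaw',np.degrees(np.arctan2(d[1],d[0])),'origin est',u-d*.05,v+d*.08,G-d*.0725)
E
```

```text
posts [array([0.5078, 0.0451, 0.15  ]), array([0.5331, 0.3796, 0.15  ]), array([0.8115, 0.1904, 0.15  ])] C [0.6175 0.205  0.15  ] [np.float64(0.19391192412432218), np.float64(0.19391141989462274), np.float64(0.19457963130636036)] [np.float64(-124.43491575068374), np.float64(115.79311209418158), np.float64(-4.320773393008386)]
stripe [0.6982 0.0379 0.03  ] 0.18557341421079349 -64.23698145688853
mark [0.395  0.2063 0.01  ] 0.2224688277054172 179.68294656884146
ball [ 0.6227 -0.0782  0.092 ] 0.28326309017346263 -88.93819571383503
beaker [ 0.4141 -0.0177  0.075 ] 0.30163594210174305 -132.40400769312416
sad [0.5181 0.2221 0.06  ] 0.10088313279545003 170.24356283008365
A G [ 0.5702 -0.4347  0.044 ] u [ 0.5492 -0.4298  0.031 ] v [ 0.4274 -0.3969  0.031 ] len 0.12620412624568336 yaw -15.108457062155683 origin est [ 0.5009 -0.4167  0.031 ] [ 0.5046 -0.4177  0.031 ] [ 0.5002 -0.4158  0.044 ]
B G [ 0.4242 -0.1866  0.044 ] u [ 0.4483 -0.1855  0.031 ] v [ 0.5699 -0.1809  0.031 ] len 0.1217156335802835 yaw -177.82179112712655 origin est [ 0.4983 -0.1836  0.031 ] [ 0.49   -0.1839  0.031 ] [ 0.4966 -0.1838  0.044 ]
```

```bash
cat >> h.py <<'E'
np.set_printoptions(precision=4,suppress=True)
def st():
    s=bot.observe(); r=s['tool_rot']
    print('t %.2f pos %s rpy %s F %s M %s w %.4f q7 %.2f'%(s['clock'],s['position'],np.degrees(r).round(1),np.round(s['force'],2),np.round(s['moment'],3),s['grip_width'],s['qpos'][6])); return s
def plan(x,y,z,yaw):
    """slide cm and turn deg from present pose to vertical tool at world x,y,z,yaw(deg)"""
    s=bot.observe(); A=R.from_euler('xyz',s['tool_rot']); B=R.from_euler('xyz',[np.pi,0,np.radians(yaw)])
    print('slide',(A.inv().apply(np.array([x,y,z])-s['position'])*100).round(2),'turn',np.degrees((A.inv()*B).as_rotvec()).round(1))
E
python3 -c "
from h import *
st();plan(.5025,-.417,.2,-15.1)"
```

```text
t 0.10 pos [ 0.2414 -0.5762  0.2029] rpy [-179.9    0.    22.7] F [-0.63  0.42 -0.17] M [-0.025 -0.008 -0.013] w 0.0858 q7 -0.11
slide [30.23 -4.59  0.29] turn [-0.1  0.  37.8]
```

Call:
arm_command(gripper=[8.5,8.5,8.5,8.5,8.5], slide=[[6,-0.9,0],[12,-1.8,0],[18,-2.7,0],[24,-3.6,0],[30.2,-4.6,0]], turn=[[0,0,7.6],[0,0,15.2],[0,0,22.8],[0,0,30.4],[0,0,37.8]])

```text
clock: 0.72
position: [0.5033, -0.4163, 0.2032]
tool_rot: [3.142, 0.0, -0.268]
force: [-0.1, -1.6, 0.0]
grip_width: 0.0852
```

Call:
arm_command(gripper=[8.5,8.5,8.5], slide=[[0,0,0],[0,0,0],[0,0,0]], turn=[[0,0,0],[0,0,0],[0,0,0]])

```text
clock: 1.1
position: [0.5008, -0.4185, 0.2034]
tool_rot: [3.141, 0.0, -0.264]
force: [-0.1, -0.1, 0.0]
grip_width: 0.0848
```

```bash
python3 -c "
from h import *
st(); plan(.5025,-.417,.2,-15.1)
m=vision.camera_model('wrist'); f=vision.grab_frame('wrist'); cv2.imwrite('pics/w1.png',f); print(m)
import pickle; pickle.dump(m,open('w1.pkl','wb'))
cv2.imwrite('pics/scene1.png',vision.grab_frame('scene'))"
```

```text
t 1.10 pos [ 0.5008 -0.4185  0.2034] rpy [180.    0.  -15.1] F [-0.09 -0.08  0.02] M [-0.028  0.027 -0.006] w 0.0848 q7 -1.19
slide [ 0.12 -0.19  0.34] turn [ 0.  0. -0.]
{'mtx': array([[317.5197,   0.    , 317.9446],
       [  0.    , 317.5197, 198.459 ],
       [  0.    ,   0.    ,   1.    ]]), 'k1': -0.009714463246175175, 'T': array([[-0.2605, -0.9187, -0.297 ,  0.5771],
       [-0.9655,  0.2481,  0.0796, -0.4399],
       [ 0.0006,  0.3075, -0.9516,  0.3743],
       [ 0.    ,  0.    ,  0.    ,  1.    ]])}
```

View pics/w1.png

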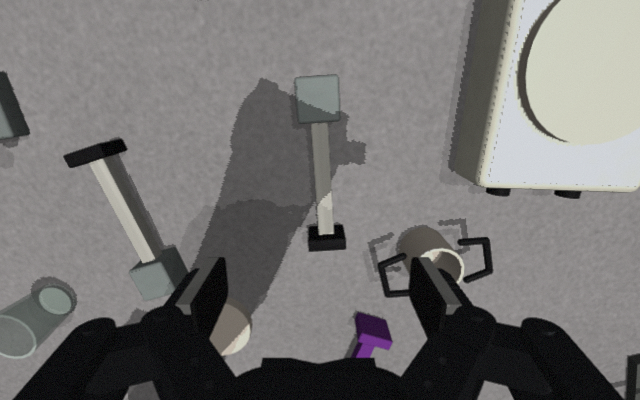

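Wrist view: arm A grey block (318,98), black block (327,237), bar between (320,124) and (326,224). Arm B is at left, grey (158,272), black (95,152). The measurement below covers both.

```bash
python3 - <<'E'
from h import *; import pickle
m=pickle.load(open('w1.pkl','rb'))
for n,g,a,b in(('A',(317,97),(320,124),(326,227)),('B',(155,265),(149,257),(98,160))):
    u=onz('w',a,.031,m);v=onz('w',b,.031,m);G=onz('w',g,.044,m);d=u-v;L=np.linalg.norm(d);d/=L
    print(n,u,v,G,L,np.degrees(np.arctan2(d[1],d[0])),u-d*.05,v+d*.08,G-d*.0725)
for z in (.044,): print([onz('w',p,z,m) for p in((296,78),(338,75),(309,228),(345,228))])
E
```

```text
A [ 0.5492 -0.4349  0.031 ] [ 0.4336 -0.4112  0.031 ] [ 0.5764 -0.439   0.044 ] 0.1180288018332874 -11.575509521821829 [ 0.5003 -0.4248  0.031 ] [ 0.512  -0.4272  0.031 ] [ 0.5053 -0.4244  0.044 ]
B [ 0.4514 -0.1941  0.031 ] [ 0.5758 -0.1896  0.031 ] [ 0.4446 -0.2059  0.044 ] 0.12451703730590695 -177.9079695914385 [ 0.5013 -0.1923  0.031 ] [ 0.4958 -0.1925  0.031 ] [ 0.517  -0.2032  0.044 ]
[array([ 0.5988, -0.4238,  0.044 ]), array([ 0.5908, -0.464 ,  0.044 ]), array([ 0.4429, -0.3935,  0.044 ]), array([ 0.4323, -0.4326,  0.044 ])]
```

```bash
python3 - <<'E'
from h import *; import pickle
m=pickle.load(open('w1.pkl','rb'))
H=[((.502,-.417,-15.1),(255,0,0)),((.505,-.4255,-11.3),(0,255,0)),((.494,-.184,-178),(255,0,0)),((.498,-.1925,-178),(0,255,0))]
def draw(n,im,m,f,x0,y0,w,h):
    im=cv2.resize(im[y0:y0+h,x0:x0+w],None,fx=f,fy=f,interpolation=2)
    for (x,y,a),c in H:
        r=np.array([[np.cos(np.radians(a)),-np.sin(np.radians(a))],[np.sin(np.radians(a)),np.cos(np.radians(a))]])
        for x1,x2,hw,z in((.05,.095,.022,.044),(-.095,-.08,.022,.044),(-.08,.05,.009,.031)):
            q=[(pix(n,[*(r@p+[x,y]),z],m)-[x0,y0]+.5)*f-.5 for p in((x1,-hw),(x2,-hw),(x2,hw),(x1,hw))]
            cv2.polylines(im,[np.int32(np.round(q))],True,c,1)
    return im
a=draw('scene',cv2.imread('pics/scene1.png'),None,4,225,120,100,90)
b=draw('side',cv2.imread('pics/side0.png'),None,4,280,115,100,90)
c=draw('w',cv2.imread('pics/w1.png'),m,2,50,60,310,240)
o=np.zeros((590+0,800,3),np.uint8); 
o=np.vstack([np.hstack([a,b])[:300*4//4], ])
c=cv2.resize(c,(310,240)); 
cv2.imwrite('pics/o1.png',np.vstack([np.hstack([a,b]),np.hstack([c,np.zeros((240,490,3),np.uint8)])])[:600])
E
```

```text
(no output)
```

View pics/o1.png

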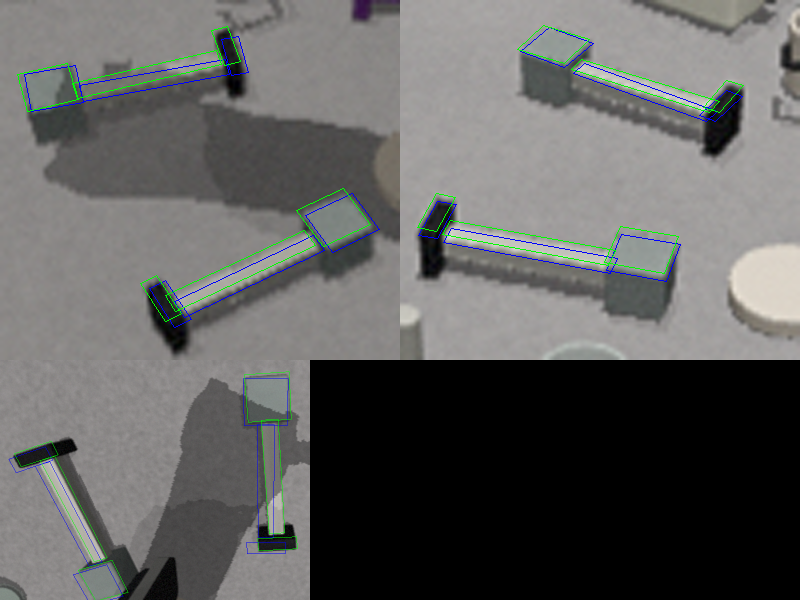

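Overlay: the wrist fit (green) suits arm A in all three views. B lies midway between the two fits. I take A = (.504,-.424, -11.5°) and B = (.496,-.189, -178°). Next is the trial grip on A's middle.

```bash
python3 -c "
from h import *
plan(.504,-.424,.006,-11.5)"
```

```text
slide [ 0.43  0.46 19.75] turn [ 0.   0.  -3.7]
```

Call:
arm_command(gripper=[8.5,8.5,8.5,8.5,8.5], slide=[[0.4,0.5,5],[0.4,0.5,10],[0.4,0.5,15],[0.4,0.5,18.5],[0.4,0.5,19.7]], turn=[[0,0,-3.7],[0,0,-3.7],[0,0,-3.7],[0,0,-3.7],[0,0,-3.7]])

```text
clock: 1.82
position: [0.5032, -0.4232, 0.0046]
tool_rot: [-3.14, 0.002, -0.199]
force: [-0.3, 0.8, 0.4]
grip_width: 0.0852
```

Call:
arm_command(gripper=[8.5,0,0,0,0], slide=[[0,0,0],[0,0,0],[0,0,0],[0,0,0],[0,0,0]], turn=[[0,0,0],[0,0,0],[0,0,0],[0,0,0],[0,0,0]], force=90)

```text
clock: 2.45
position: [0.5047, -0.4234, 0.0067]
tool_rot: [3.141, -0.0, -0.198]
force: [0.4, -0.4, -0.2]
grip_width: 0.0116
```

Call:
arm_command(gripper=[0,0,0,0,0], slide=[[0,0,0],[0,0,0],[0,0,0],[0,0,0],[0,0,0]], turn=[[0,0,0],[0,0,0],[0,0,0],[0,0,0],[0,0,0]])

```text
clock: 3.08
position: [0.5046, -0.4233, 0.0064]
tool_rot: [-3.142, 0.0, -0.198]
force: [-0.5, -0.1, 0.3]
grip_width: -0.0002
```

```bash
python3 -c "
from h import *
st()"
```

```text
t 3.08 pos [ 0.5046 -0.4233  0.0064] rpy [-180.     0.   -11.4] F [-0.5  -0.14  0.29] M [ 0.038 -0.049  0.034] w -0.0002 q7 -1.12
```

The gripper closed on nothing, so the arm may have been knocked aside. I'll look again.

```bash
python3 -c "
from h import *
a=vision.grab_frame('scene');b=vision.grab_frame('side')
cv2.imwrite('pics/s2.png',a);cv2.imwrite('pics/d2.png',b)
f=lambda im,x,y:cv2.resize(im[y:y+130,x:x+133],None,fx=3,fy=3,interpolation=2)
cv2.imwrite('pics/o2.png',np.hstack([f(a,205,90),f(b,280,85)]))"
```

```text
(no output)
```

View pics/o2.png

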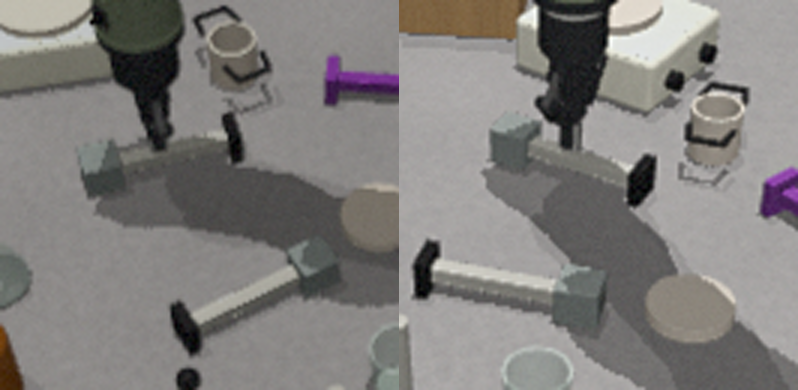

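```bash
python3 -c "
from h import *
for n,(x,y) in(('scene',(205,90)),('side',(280,85))):
  for z in (.0064,.05,.1): print(n,z,(pix(n,[.5046,-.4233,z])-[x,y])*3)
  print('bar mid',[(pix(n,[.504,-.424,z])-[x,y])*3 for z in (0,.022,.031)])
m=vision.camera_model('wrist'); T=m['T']; print(T); s=bot.observe(); A=R.from_euler('xyz',s['tool_rot']).as_matrix(); print(A.T@(T[:3,3]-s['position']), A.T@T[:3,:3])
cv2.imwrite('pics/w2.png',vision.grab_frame('wrist'))"
```

```text
scene 0.0064 [159.939  161.9302]
scene 0.05 [156.0221 137.2979]
scene 0.1 [151.3188 107.7122]
bar mid [array([160.712 , 164.8815]), array([158.7712, 152.6572]), array([157.9652, 147.5805])]
side 0.0064 [169.2711 168.2442]
side 0.05 [170.1666 135.4679]
side 0.1 [171.2392  96.2847]
bar mid [array([169.827 , 172.7124]), array([170.2782, 156.423 ]), array([170.4654, 149.6686])]
[[-0.1963 -0.9331 -0.3012  0.582 ]
 [-0.9805  0.1869  0.0601 -0.4397]
 [ 0.0002  0.3071 -0.9517  0.1774]
 [ 0.      0.      0.      1.    ]]
[ 0.0791  0.0008 -0.171 ] [[ 0.0007 -0.9517 -0.3071]
 [ 1.      0.0006  0.0005]
 [-0.0003 -0.3071  0.9517]]
```

View pics/w2.png

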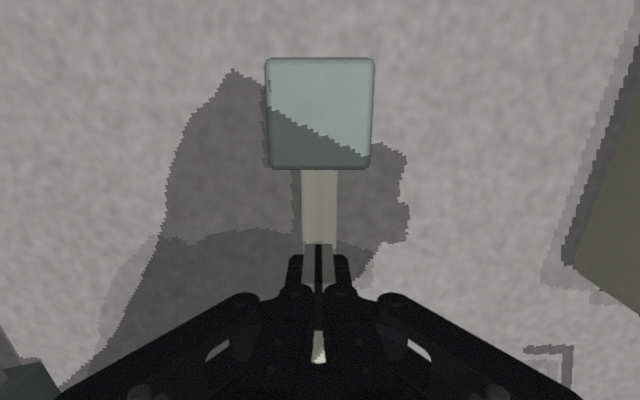

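Call:
arm_command(gripper=[0,0,0,0,0], slide=[[0,0,-2],[0,0,-4],[0,0,-6],[0,0,-6],[0,0,-6]], turn=[[0,0,0],[0,0,0],[0,0,0],[0,0,0],[0,0,0]])

```text
clock: 3.85
position: [0.5045, -0.4232, 0.0665]
tool_rot: [-3.142, -0.0, -0.198]
force: [0.1, -0.0, 0.6]
grip_width: -0.0001
```

```bash
python3 -c "
from h import *
st()
a=vision.grab_frame('scene');b=vision.grab_frame('side');c=vision.grab_frame('wrist')
f=lambda im,x,y:cv2.resize(im[y:y+130,x:x+133],None,fx=3,fy=3,interpolation=2)
w=cv2.imread('pics/w2.png')
g=lambda w:cv2.resize(w[215:315,253:386],None,fx=3,fy=2.1,interpolation=2)
cv2.imwrite('pics/o3.png',np.vstack([np.hstack([f(a,205,90),f(b,280,85)]),np.hstack([g(w),g(c)])])[:600])"
```

```text
t 3.85 pos [ 0.5045 -0.4232  0.0665] rpy [-180.    -0.   -11.4] F [ 0.08 -0.01  0.55] M [-0.034 -0.022 -0.05 ] w -0.0001 q7 -1.12
```

View pics/o3.png

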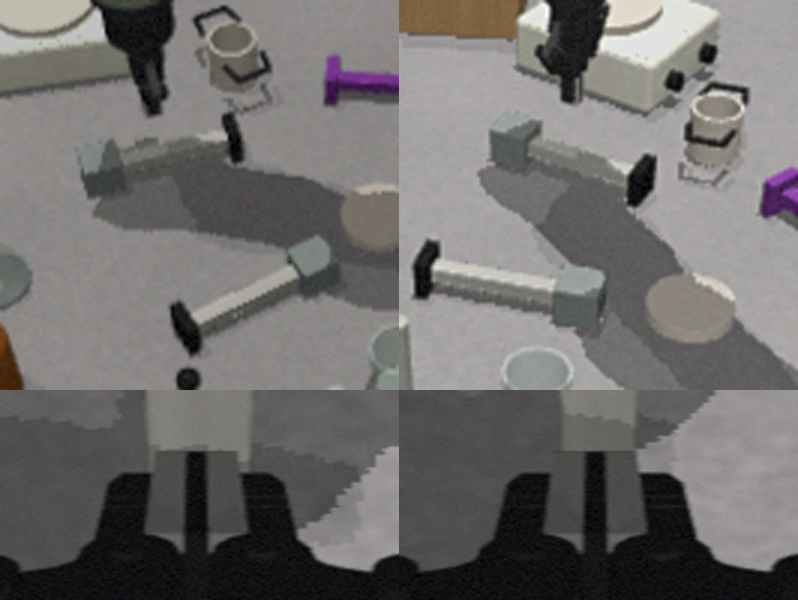

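```bash
python3 -c "
from h import *
print(tri((205+156/3,90+112/3),(280+170/3,85+102/3)))
print(bot.observe()['qpos'], bot.observe().keys())"
```

```text
(array([ 0.5029, -0.415 ,  0.0987]), np.float64(0.0016329122662170343))
[ 0.575   0.7332  0.0517  1.6111 -0.0484  0.7995 -1.122 ] dict_keys(['clock', 'qpos', 'qd', 'joint_efforts', 'position', 'tool_rot', 'force', 'moment', 'grip_width'])
```

The pictures agree: both cameras triangulate the shut fingertips near z = 0.098 while the reported TCP z is 0.0665. The wrist image also puts the pad tips about 30 mm short of the reported TCP. So the reported TCP lies about 30 mm beyond the real tips, and the fingers closed above the bar. I'll go lower by that amount and watch the force.

Call:
arm_command(gripper=[8.5,8.5,8.5,8.5,8.5], slide=[[0,0,0],[0,0,0],[0,0,2],[0,0,4],[0,0,6]], turn=[[0,0,0],[0,0,0],[0,0,0],[0,0,0],[0,0,0]])

```text
clock: 4.62
position: [0.5042, -0.423, 0.0044]
tool_rot: [-3.141, 0.001, -0.198]
force: [-0.7, -0.2, -0.0]
grip_width: 0.0849
```

Call:
arm_command(gripper=[8.5,8.5,8.5,8.5,8.5], slide=[[0,0,0.7],[0,0,1.4],[0,0,2.1],[0,0,2.4],[0,0,2.4]], turn=[[0,0,0],[0,0,0],[0,0,0],[0,0,0],[0,0,0]])

```text
clock: 5.25
position: [0.5046, -0.4234, -0.0176]
tool_rot: [3.142, -0.0, -0.198]
force: [0.8, 0.1, -1.3]
grip_width: 0.0854
```

Call:
arm_command(gripper=[0,0,0,0,0], slide=[[0,0,0],[0,0,0],[0,0,0],[0,0,0],[0,0,0]], turn=[[0,0,0],[0,0,0],[0,0,0],[0,0,0],[0,0,0]], force=60)

```text
clock: 5.88
position: [0.5047, -0.4235, -0.0173]
tool_rot: [3.141, -0.0, -0.198]
force: [-1.1, -0.1, 6.2]
grip_width: 0.0168
```

```bash
python3 -c "
from h import *
st()"
```

```text
t 5.88 pos [ 0.5047 -0.4235 -0.0173] rpy [180.   -0.  -11.4] F [-1.14 -0.12  6.25] M [ 0.065  0.306 -0.032] w 0.0168 q7 -1.12
```

The bar is gripped at 16.8 mm, so the tip offset is confirmed. Trial lift next.

Call:
arm_command(gripper=[0,0,0,0,0], slide=[[0,0,-1],[0,0,-2.5],[0,0,-4],[0,0,-5],[0,0,-5]], turn=[[0,0,0],[0,0,0],[0,0,0],[0,0,0],[0,0,0]])

```text
clock: 6.5
position: [0.505, -0.4237, 0.0335]
tool_rot: [3.141, -0.001, -0.198]
force: [0.9, 0.6, -4.5]
grip_width: 0.0169
```

Call:
arm_command(gripper=[0,0,0,0,0], slide=[[0,0,0],[0,0,0],[0,0,0],[0,0,0],[0,0,0]], turn=[[0,0,0],[0,0,0],[0,0,0],[0,0,0],[0,0,0]])

```text
clock: 7.12
position: [0.5046, -0.4233, 0.0323]
tool_rot: [-3.142, 0.0, -0.198]
force: [1.0, -0.0, -4.0]
grip_width: 0.0168
```

```bash
python3 - <<'E'
from h import *
for i in range(4):
    s=st(); vision.grab_frame('side') if i<3 else 0
a=vision.grab_frame('scene');b=vision.grab_frame('side');c=vision.grab_frame('wrist')
f=lambda im,x,y:cv2.resize(im[y:y+130,x:x+133],None,fx=3,fy=3,interpolation=2)
cv2.imwrite('pics/o4.png',np.vstack([np.hstack([f(a,205,90),f(b,280,85)]),cv2.resize(c,(798,499))[:210]]))
A=R.from_euler('xyz',s['tool_rot'])
print('tool F',A.inv().apply(s['force']),'M',A.inv().apply(s['moment']))
E
```

```text
t 7.12 pos [ 0.5046 -0.4233  0.0323] rpy [-180.     0.   -11.4] F [ 0.98 -0.02 -3.99] M [0.05  0.117 0.008] w 0.0168 q7 -1.12
t 7.17 pos [ 0.5046 -0.4233  0.0324] rpy [-180.     0.   -11.4] F [ 0.01 -0.73 -3.62] M [-0.005  0.131  0.021] w 0.0167 q7 -1.12
t 7.22 pos [ 0.5046 -0.4233  0.0324] rpy [180.    0.  -11.4] F [-1.    0.1  -4.14] M [0.01  0.127 0.02 ] w 0.0165 q7 -1.12
t 7.28 pos [ 0.5046 -0.4234  0.0324] rpy [-180.     0.   -11.4] F [-0.31 -0.07 -3.86] M [0.015 0.105 0.038] w 0.0167 q7 -1.12
tool F [-0.2916  0.1339  3.8589] M [-0.0061 -0.1054 -0.0381]
```

View pics/o4.png

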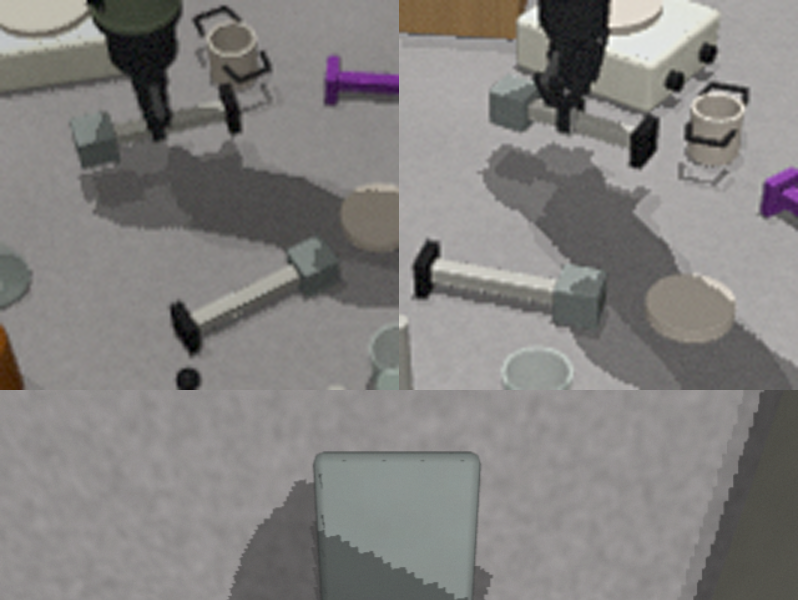

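Arm A is lifted, about 4.0 N, level. The moment of -0.12 N·m puts the balance roughly 30 mm towards the clamp. I'll work out where the grip sits on the bar from the clamp edges in w2.

```bash
python3 - <<'E'
from h import *
s=bot.observe(); A=R.from_euler('xyz',s['tool_rot']); c=vision.grab_frame('wrist'); m=vision.camera_model('wrist'); cv2.imwrite('pics/w3.png',c)
# w2 taken with tcp (.5046,-.4233,.0064): same camera offset, rebuild
T=m['T'].copy(); T[:3,3]+=np.array([.5046,-.4233,.0064])-s['position']; m2=dict(m,T=T)
for p in((320,169),(320,58)):
    q=onz('w',p,.044,m2); print(p,A.inv().apply(q-[.5046,-.4233,.0064]))
M=[];F=[]
for i in range(12):
    vision.grab_frame('side'); s=bot.observe(); M.append(A.inv().apply(s['moment'])); F.append(A.inv().apply(s['force']))
print(np.mean(M,0),np.mean(F,0),-np.mean(M,0)[1]/np.mean(F,0)[2])
g=cv2.cvtColor(c,6)[:,310:330].mean(1); print([ (i,int(g[i+2]-g[i-2])) for i in range(2,240) if abs(g[i+2]-g[i-2])>18])
E
```

```text
(320, 169) [ 0.0494  0.0017 -0.0376]
(320, 58) [ 0.0932  0.0016 -0.0376]
[ 0.0001 -0.1067 -0.0208] [ 0.1351 -0.018   4.1208] 0.025889471290772566
[(47, -44), (48, -54), (49, -34), (50, -23), (51, 24), (52, 38), (53, 21), (141, -28), (142, -33), (143, -33), (144, -20), (182, 45), (183, 51), (184, 53), (185, 47)]
```

Call:
arm_command(gripper=[0,0,0,0,0], slide=[[0,0,1.5],[0,0,3],[0,0,4.2],[0,0,4.9],[0,0,4.9]], turn=[[0,0,0],[0,0,0],[0,0,0],[0,0,0],[0,0,0]])

```text
clock: 8.7
position: [0.5046, -0.4233, -0.0168]
tool_rot: [-3.141, 0.0, -0.198]
force: [0.6, 0.2, -4.1]
grip_width: 0.017
```

Call:
arm_command(gripper=[8,8,8,8,8], slide=[[0,0,0],[0,0,0],[0,0,0],[1.2,0,0],[2.4,0,0]], turn=[[0,0,0],[0,0,0],[0,0,0],[0,0,0],[0,0,0]])

```text
clock: 9.32
position: [0.5294, -0.4282, -0.0165]
tool_rot: [3.142, -0.001, -0.198]
force: [0.4, -0.3, 0.2]
grip_width: 0.0803
```

Call:
arm_command(gripper=[8,0,0,0,0], slide=[[0,0,0],[0,0,0],[0,0,0],[0,0,0],[0,0,0]], turn=[[0,0,0],[0,0,0],[0,0,0],[0,0,0],[0,0,0]])

```text
clock: 9.95
position: [0.5281, -0.4282, -0.0163]
tool_rot: [3.141, -0.0, -0.199]
force: [-1.1, 1.2, 4.8]
grip_width: 0.017
```

Call:
arm_command(gripper=[0,0,0,0,0], slide=[[0,0,0],[0,0,-1.5],[0,0,-4],[0,0,-7],[0,0,-10]], turn=[[0,0,0],[0,0,0],[0,0,0],[0,0,0],[0,0,0]])

```text
clock: 10.58
position: [0.5279, -0.4279, 0.0849]
tool_rot: [-3.141, 0.0, -0.198]
force: [0.6, -0.8, -4.0]
grip_width: 0.0167
```

Call:
arm_command(gripper=[0,0,0,0,0], slide=[[0,0,-3],[0,0,-7],[0,0,-11],[0,0,-14],[0,0,-14]], turn=[[0,0,0],[0,0,0],[0,0,0],[0,0,0],[0,0,0]])

```text
clock: 11.2
position: [0.5288, -0.4286, 0.2261]
tool_rot: [3.14, -0.004, -0.198]
force: [-0.5, 0.0, -4.8]
grip_width: 0.0167
```

```bash
python3 - <<'E'
from h import *
s=st(); A=R.from_euler('xyz',s['tool_rot']);M=[];F=[]
for i in range(10):
    vision.grab_frame('side'); s=bot.observe(); M.append(A.inv().apply(s['moment'])); F.append(A.inv().apply(s['force']))
print(np.mean(M,0),np.mean(F,0),-np.mean(M,0)[1]/np.mean(F,0)[2])
plan(.43,.13,.23,90)
E
```

```text
t 11.20 pos [ 0.5288 -0.4286  0.2261] rpy [179.9  -0.2 -11.4] F [-0.48  0.04 -4.83] M [0.022 0.01  0.016] w 0.0167 q7 -1.14
[-0.0048 -0.0253 -0.0227] [0.0595 0.0737 4.4412] 0.005688446547124918
slide [-20.61 -52.77  -0.68] turn [  -0.     0.  -101.4]
```

Call:
arm_command(gripper=[0,0,0,0,0], slide=[[-2,-5.2,0],[-4,-10.4,0],[-6.1,-15.8,0],[-8.2,-21.1,0],[-10.3,-26.4,0]], turn=[[0,0,-10],[0,0,-20],[0,0,-30],[0,0,-40],[0,0,-50]])

```text
clock: 12.32
position: [0.4787, -0.1473, 0.2236]
tool_rot: [3.141, -0.0, 0.68]
force: [1.8, 0.8, -4.3]
grip_width: 0.0167
```

```bash
python3 -c "
from h import *
st();plan(.43,.13,.23,90)"
```

```text
t 12.32 pos [ 0.4787 -0.1473  0.2236] rpy [180.  -0.  39.] F [ 1.78  0.8  -4.3 ] M [ 0.107 -0.118 -0.013] w 0.0167 q7 -0.78
slide [ 13.65 -24.62  -0.65] turn [  0.   0. -51.]
```

Call:
arm_command(gripper=[0,0,0,0,0], slide=[[2.8,-4.9,-0.1],[5.6,-9.8,-0.3],[8.4,-14.7,-0.5],[11,-19.6,-0.7],[13.7,-24.6,-0.7]], turn=[[0,0,-10.2],[0,0,-20.4],[0,0,-30.6],[0,0,-40.8],[0,0,-51]])

```text
clock: 12.95
position: [0.4323, 0.1303, 0.2309]
tool_rot: [3.14, -0.0, 1.57]
force: [1.4, 1.5, -5.3]
grip_width: 0.017
```

Call:
arm_command(gripper=[0,0,0,0], slide=[[0,0,0],[0,0,0],[0,0,0],[0,0,0]], turn=[[0,0,0],[0,0,0],[0,0,0],[0,0,0]])

```text
clock: 13.45
position: [0.4328, 0.128, 0.2304]
tool_rot: [3.142, 0.0, 1.563]
force: [-0.5, -0.8, -3.9]
grip_width: 0.0165
```

```bash
python3 -c "
from h import *
import pickle
st();m=vision.camera_model('wrist'); f=vision.grab_frame('wrist'); cv2.imwrite('pics/w4.png',f); pickle.dump(m,open('w4.pkl','wb')); print(m['T'])
cv2.imwrite('pics/s4.png',vision.grab_frame('scene'));cv2.imwrite('pics/d4.png',vision.grab_frame('side'))"
```

```text
t 13.45 pos [0.4328 0.128  0.2304] rpy [180.    0.   89.5] F [-0.54 -0.79 -3.87] M [0.015 0.052 0.015] w 0.0165 q7 -0.58
[[ 1.     -0.0071 -0.002   0.4336]
 [-0.0073 -0.9514 -0.3079  0.206 ]
 [ 0.0003  0.3079 -0.9514  0.4014]
 [ 0.      0.      0.      1.    ]]
```

View pics/w4.png

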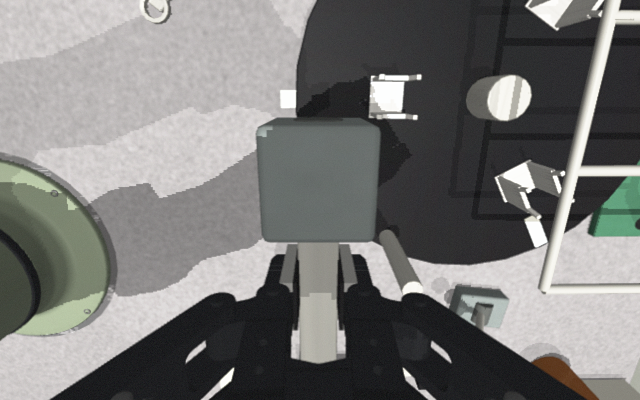

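Wrist view: the front saddle is at about (395,97), hub top (515,97) and front mark (288,99), all in one row, so the turntable has clicked into notch 1 with the front towards -x. I'll enlarge the saddle.

```bash
python3 -c "
import cv2
a=cv2.imread('pics/w4.png'); cv2.imwrite('pics/o5.png',cv2.resize(a[60:135,270:430],None,fx=5,fy=5,interpolation=2))"
```

```text
(no output)
```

View pics/o5.png

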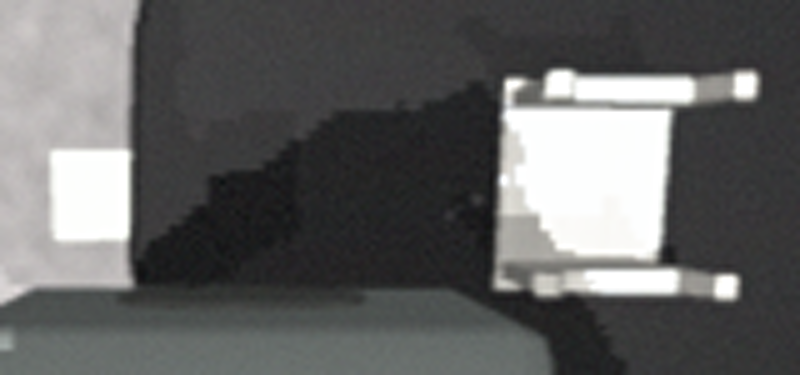

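```bash
python3 - <<'E'
from h import *; import pickle
m=pickle.load(open('w4.pkl','rb')); f=lambda u,v:(270+u/5,60+v/5)
q=[onz('w',f(*p),.092,m) for p in((560,83),(745,85),(547,285),(726,287))]
print(np.array(q),np.mean(q,0))
print('mark',onz('w',f(92,195),.0,m),'seatplates',[onz('w',f(*p),.075,m) for p in((620,88),(620,280))])
print('hub .1',[onz('w',(515,97),z,m) for z in (.08,.1)],'post',onz('w',(412,288),.15,m))
E
```

```text
[[0.4923 0.2223 0.092 ]
 [0.5261 0.2218 0.092 ]
 [0.4917 0.1865 0.092 ]
 [0.5257 0.1859 0.092 ]] [0.509  0.2041 0.092 ]
mark [0.398  0.2026 0.    ] seatplates [array([0.5071, 0.2222, 0.075 ]), array([0.5095, 0.1863, 0.075 ])]
hub .1 [array([0.6245, 0.2038, 0.08  ]), array([0.6127, 0.204 , 0.1   ])] post [0.5187 0.0377 0.15  ]
```

```bash
python3 -c "
from h import *
st();plan(.508,.204,.10,90)"
```

```text
t 13.60 pos [0.4327 0.1284 0.2304] rpy [-180.     0.    89.6] F [-1.17 -0.66 -4.67] M [ 0.062 -0.053 -0.035] w 0.0166 q7 -0.58
slide [ 7.61  7.47 13.04] turn [-0.   0.  -0.4]
```

Call:
arm_command(gripper=[0,0,0,0,0], slide=[[3.8,3.7,0],[7.6,7.5,0],[7.6,7.5,5],[7.6,7.5,10],[7.6,7.5,13]], turn=[[0,0,-0.4],[0,0,-0.4],[0,0,-0.4],[0,0,-0.4],[0,0,-0.4]])

```text
clock: 14.22
position: [0.5073, 0.2037, 0.098]
tool_rot: [-3.139, 0.001, 1.571]
force: [0.7, 0.2, -3.4]
grip_width: 0.0168
```

Call:
arm_command(gripper=[0,0,0], slide=[[0,0,0],[0,0,0],[0,0,0]], turn=[[0,0,0],[0,0,0],[0,0,0]])

```text
clock: 14.6
position: [0.5089, 0.2045, 0.1019]
tool_rot: [3.14, -0.001, 1.571]
force: [0.4, -0.3, -4.9]
grip_width: 0.0168
```

```bash
python3 -c "
from h import *
st();plan(.508,.204,.046,90)"
```

```text
t 14.60 pos [0.5089 0.2045 0.1019] rpy [179.9  -0.   90. ] F [ 0.39 -0.26 -4.9 ] M [ 0.009 -0.012 -0.035] w 0.0168 q7 -0.80
slide [-0.06 -0.1   5.59] turn [ 0.1 -0.   0. ]
```

Call:
arm_command(gripper=[0,0,0,0,0], slide=[[0,0,2],[0,0,3.5],[0,0,4.5],[0,0,5.2],[0,0,5.2]], turn=[[0,0,0],[0,0,0],[0,0,0],[0,0,0],[0,0,0]])

```text
clock: 15.22
position: [0.5079, 0.2043, 0.0482]
tool_rot: [-3.141, 0.0, 1.572]
force: [0.1, -1.1, -4.5]
grip_width: 0.0168
```

Call:
arm_command(gripper=[0,0,0,0,0], slide=[[0,0,0.2],[0,0,0.4],[0,0,0.4],[0,0,0.4],[0,0,0.4]], turn=[[0,0,0],[0,0,0],[0,0,0],[0,0,0],[0,0,0]])

```text
clock: 15.85
position: [0.5084, 0.2047, 0.0455]
tool_rot: [3.14, -0.001, 1.571]
force: [-4.9, -0.8, 14.1]
grip_width: 0.0164
```

```bash
python3 -c "
from h import *
st(); vision.grab_frame('side'); st()"
```

```text
t 15.85 pos [0.5084 0.2047 0.0455] rpy [179.9  -0.   90. ] F [-4.86 -0.78 14.06] M [-0.227  1.1   -0.123] w 0.0164 q7 -0.85
t 15.90 pos [0.5084 0.2047 0.0454] rpy [179.9  -0.   90. ] F [-5.8 -0.8 14.1] M [-0.195  1.158 -0.121] w 0.0162 q7 -0.85
```

Call:
arm_command(gripper=[0,0,0], slide=[[0,-0.2,-0.2],[0,-0.2,-0.2],[0,-0.2,-0.1]], turn=[[0,0,0],[0,0,0],[0,0,0]])

```text
clock: 16.27
position: [0.5065, 0.2043, 0.0455]
tool_rot: [3.141, -0.0, 1.571]
force: [-0.3, -0.1, 11.9]
grip_width: 0.0164
```

```bash
python3 -c "
from h import *
st(); f=vision.grab_frame('wrist'); st(); b=vision.grab_frame('side')
cv2.imwrite('pics/o6.png',np.hstack([cv2.resize(b[180:330,140:340],(530,398),interpolation=2),f[:398,190:450]]))"
```

```text
t 16.27 pos [0.5065 0.2043 0.0455] rpy [180.  -0.  90.] F [-0.25 -0.05 11.88] M [-0.261 -0.008 -0.065] w 0.0164 q7 -0.85
t 16.32 pos [0.5064 0.2044 0.0456] rpy [180.  -0.  90.] F [ 1.58 -1.02  4.23] M [-0.242 -0.09  -0.058] w 0.0168 q7 -0.85
```

View pics/o6.png

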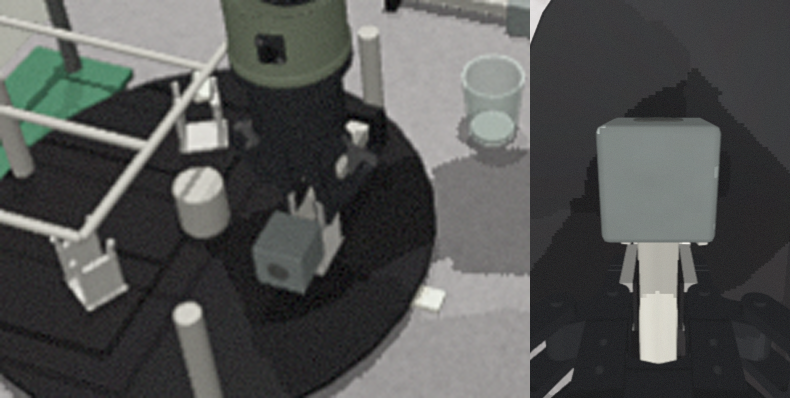

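The arm sits between the cheeks with the side force gone. Releasing and rising straight up.

Call:
arm_command(gripper=[5,5,5,5,5], slide=[[0,0,0],[0,0,0],[0,0,0],[0,0,-1],[0,0,-3]], turn=[[0,0,0],[0,0,0],[0,0,0],[0,0,0],[0,0,0]])

```text
clock: 17.0
position: [0.5057, 0.2042, 0.0758]
tool_rot: [-3.141, 0.0, 1.572]
force: [-0.0, 0.2, -0.0]
grip_width: 0.0503
```

Call:
arm_command(gripper=[5,5,5,5,5], slide=[[0,0,-4],[0,0,-8],[0,0,-12],[0,-4,-14],[0,-8,-14]], turn=[[0,0,0],[0,0,0],[0,0,0],[0,0,0],[0,0,0]])

```text
clock: 17.62
position: [0.4255, 0.2046, 0.2172]
tool_rot: [3.139, -0.001, 1.571]
force: [0.1, 1.1, -1.5]
grip_width: 0.0503
```

```bash
python3 - <<'E'
from h import *
st(); f=vision.grab_frame('wrist'); a=vision.grab_frame('scene'); b=vision.grab_frame('side')
cv2.imwrite('pics/s5.png',a);cv2.imwrite('pics/d5.png',b);cv2.imwrite('pics/w5.png',f)
cv2.imwrite('pics/o7.png',np.vstack([np.hstack([cv2.resize(b[170:340,130:330],(400,340),interpolation=2),cv2.resize(a[205:375,220:420],(400,340),interpolation=2)]),cv2.resize(f,(400,250)).repeat(1,1).__array__() if 0 else np.hstack([cv2.resize(f,(400,250)),cv2.resize(a[110:235,200:400],(400,250))])]))
E
```

```text
t 17.62 pos [0.4255 0.2046 0.2172] rpy [179.9  -0.1  90. ] F [ 0.15  1.06 -1.54] M [0.027 0.022 0.016] w 0.0503 q7 -0.77
```

View pics/o7.png

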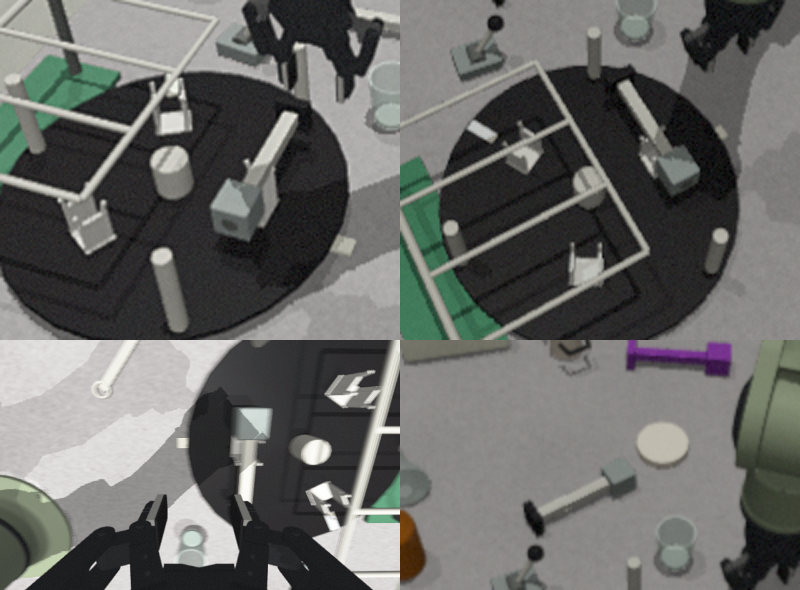

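Arm A rests level in the front saddle (side and wrist crops), the beaker is untouched, and B is unmoved. That makes 14 pictures viewed. Next I grip the right-front post from above and lead it clockwise 120° to home.

```bash
cat >> h.py <<'E'
C=np.array([.618,.2045])
def post(phi): p=np.radians(phi); return C+.195*np.array([np.cos(p),np.sin(p)])
def arc(phis,z,yaws):
    s=bot.observe(); A=R.from_euler('xyz',s['tool_rot']); out=[];t=[]
    for p,w in zip(phis,yaws):
        q=np.array([*post(p),z]); out.append((A.inv().apply(q-s['position'])*100).round(1).tolist()); t.append((np.degrees((A.inv()*R.from_euler('xyz',[np.pi,0,np.radians(w)])).as_rotvec())).round(1).tolist())
    print(out,t)
E
python3 -c "
from h import *
print(post(240));plan(*post(240),.2,60)"
```

```text
[0.5205 0.0356]
slide [-16.88   9.5    1.67] turn [ 0.1 -0.  30.1]
```

Call:
arm_command(gripper=[5,5,5,5,5], slide=[[-4.5,2.5,0],[-9,5,0],[-13.5,7.5,0.5],[-16.9,9.5,1.5],[-16.9,9.5,1.7]], turn=[[0,0,7],[0,0,15],[0,0,23],[0,0,30],[0,0,30]])

```text
clock: 18.4
position: [0.5224, 0.0322, 0.1977]
tool_rot: [-3.141, 0.001, 1.042]
force: [-0.2, -0.2, 0.9]
grip_width: 0.0501
```

Call:
arm_command(gripper=[5,5,5,5,5], slide=[[0,0,0],[0,0,3],[0,0,6],[0,0,9],[0,0,12]], turn=[[0,0,0],[0,0,0],[0,0,0],[0,0,0],[0,0,0]])

```text
clock: 19.02
position: [0.5214, 0.0364, 0.078]
tool_rot: [3.141, -0.001, 1.05]
force: [0.4, 0.3, -0.7]
grip_width: 0.0498
```

Call:
arm_command(gripper=[0,0,0,0,0], slide=[[0,0,0],[0,0,0],[0,0,0],[0,0,0],[0,0,0]], turn=[[0,0,0],[0,0,0],[0,0,0],[0,0,0],[0,0,0]], force=25)

```text
clock: 19.65
position: [0.522, 0.0357, 0.0792]
tool_rot: [3.14, -0.001, 1.048]
force: [1.6, 4.0, 5.1]
grip_width: 0.0193
```

```bash
python3 -c "
from h import *
st();arc([238,234,229,224,218],.08,[60,59,57,55,53])"
```

```text
t 19.65 pos [0.522  0.0357 0.0792] rpy [179.9  -0.1  60. ] F [1.57 3.97 5.06] M [ 0.848 -0.189  0.028] w 0.0193 q7 -0.94
[[-0.1, -0.8, -0.1], [0.0, -2.2, -0.1], [0.3, -3.8, -0.1], [0.7, -5.5, -0.1], [1.3, -7.4, -0.1]] [[0.1, -0.1, 0.0], [0.1, -0.1, 1.0], [0.1, -0.1, 3.0], [0.1, -0.1, 5.0], [0.1, -0.1, 7.0]]
```

Call:
arm_command(gripper=[0,0,0,0,0], slide=[[-0.1,-0.8,0],[0,-2.2,0],[0.3,-3.8,0],[0.7,-5.5,0],[1.3,-7.4,0]], turn=[[0,0,0],[0,0,1],[0,0,3],[0,0,5],[0,0,7]])

```text
clock: 20.27
position: [0.4642, 0.0827, 0.0792]
tool_rot: [3.14, -0.001, 0.922]
force: [3.4, -4.8, 6.6]
grip_width: 0.0191
```

```bash
python3 -c "
from h import *
st();arc([212,206,200,194,188],.08,[51,49,47,45,43])"
```

```text
t 20.27 pos [0.4642 0.0827 0.0792] rpy [179.9  -0.   52.8] F [ 3.42 -4.79  6.57] M [-1.033 -0.624 -0.13 ] w 0.0191 q7 -1.17
[[0.8, -2.0, -0.1], [1.6, -3.9, -0.1], [2.6, -5.7, -0.1], [3.8, -7.3, -0.1], [5.2, -8.9, -0.1]] [[0.1, -0.0, 1.8], [0.1, -0.0, 3.8], [0.1, -0.0, 5.8], [0.1, -0.0, 7.8], [0.1, -0.0, 9.8]]
```

Call:
arm_command(gripper=[0,0,0,0,0], slide=[[0.8,-2,0],[1.6,-3.9,0],[2.6,-5.7,0],[3.8,-7.3,0],[5.2,-8.9,0]], turn=[[0,0,1.8],[0,0,3.8],[0,0,5.8],[0,0,7.8],[0,0,9.8]])

```text
clock: 20.9
position: [0.4245, 0.1782, 0.079]
tool_rot: [3.14, -0.001, 0.752]
force: [9.8, -1.8, -1.4]
grip_width: 0.0193
```

```bash
python3 -c "
from h import *
st();arc([182,176,170,164,158],.08,[41,39,37,35,33])"
```

```text
t 20.90 pos [0.4245 0.1782 0.079 ] rpy [179.9  -0.   43.1] F [ 9.84 -1.79 -1.42] M [-0.272 -2.141 -0.239] w 0.0193 q7 -1.53
[[1.2, -1.5, -0.1], [2.7, -3.0, -0.1], [4.2, -4.3, -0.1], [5.9, -5.4, -0.1], [7.7, -6.4, -0.1]] [[0.1, -0.0, 2.1], [0.1, -0.0, 4.1], [0.1, -0.0, 6.1], [0.1, -0.0, 8.1], [0.1, -0.0, 10.1]]
```

Call:
arm_command(gripper=[0,0,0,0,0], slide=[[1.3,-1.4,0],[2.8,-2.9,0],[4.3,-4.2,0],[6,-5.3,0],[7.8,-6.3,0]], turn=[[0,0,2.1],[0,0,4.1],[0,0,6.1],[0,0,8.1],[0,0,10.1]])

```text
clock: 21.52
position: [0.4383, 0.2779, 0.0789]
tool_rot: [3.141, -0.001, 0.576]
force: [10.6, -2.2, -0.6]
grip_width: 0.0193
```

```bash
python3 -c "
from h import *
st();arc([152,146,140,134,129],.08,[31,29,27,25,23])"
```

```text
t 21.52 pos [0.4383 0.2779 0.0789] rpy [179.9  -0.   33. ] F [10.63 -2.15 -0.65] M [-0.469 -2.111 -0.273] w 0.0193 q7 -1.82
[[1.6, -1.1, -0.1], [3.5, -2.0, -0.1], [5.4, -2.7, -0.1], [7.4, -3.2, -0.1], [9.0, -3.4, -0.1]] [[0.0, -0.0, 2.0], [0.0, -0.0, 4.0], [0.0, -0.0, 6.0], [0.0, -0.0, 8.0], [0.0, -0.0, 10.0]]
```

Call:
arm_command(gripper=[0,0,0,0,0], slide=[[1.7,-1,0],[3.6,-1.9,0],[5.5,-2.6,0],[7.5,-3.1,0],[9.1,-3.3,0]], turn=[[0,0,2],[0,0,4],[0,0,6],[0,0,8],[0,0,10]])

```text
clock: 22.15
position: [0.4963, 0.3554, 0.0788]
tool_rot: [3.141, -0.0, 0.402]
force: [1.2, -3.1, 2.6]
grip_width: 0.0192
```

```bash
python3 -c "
from h import *
st();arc([125,122,120.5,120,120],.08,[23,23,23,23,23])"
```

```text
t 22.15 pos [0.4963 0.3554 0.0788] rpy [180.  -0.  23.] F [ 1.16 -3.14  2.63] M [-0.598 -0.088 -0.142] w 0.0192 q7 -1.98
[[1.3, -0.4, -0.1], [2.3, -0.6, -0.1], [2.8, -0.7, -0.1], [2.9, -0.7, -0.1], [2.9, -0.7, -0.1]] [[0.0, -0.0, 0.0], [0.0, -0.0, 0.0], [0.0, -0.0, 0.0], [0.0, -0.0, 0.0], [0.0, -0.0, 0.0]]
```

Call:
arm_command(gripper=[0,0,0,0,0], slide=[[1.3,-0.4,0],[2.3,-0.6,0],[2.8,-0.7,0],[2.9,-0.7,0],[2.9,-0.7,0]], turn=[[0,0,0],[0,0,0],[0,0,0],[0,0,0],[0,0,0]])

```text
clock: 22.78
position: [0.5201, 0.3721, 0.0787]
tool_rot: [3.141, -0.0, 0.403]
force: [1.4, -4.7, 5.7]
grip_width: 0.0193
```

Call:
arm_command(gripper=[5,5,5,5,5], slide=[[0,0,0],[0,0,0],[0,0,0],[0,0,-3],[0,0,-7]], turn=[[0,0,0],[0,0,0],[0,0,0],[0,0,0],[0,0,0]])

```text
clock: 23.4
position: [0.5189, 0.3729, 0.1485]
tool_rot: [3.141, 0.002, 0.404]
force: [0.1, 0.2, 0.8]
grip_width: 0.0498
```

Call:
arm_command(gripper=[8.5,8.5,8.5,8.5,8.5], slide=[[0,0,-5],[0,0,-9],[-5,0,-9],[-10,0,-9],[-10,0,-9]], turn=[[0,0,0],[0,0,0],[0,0,0],[0,0,0],[0,0,0]])

```text
clock: 24.02
position: [0.4251, 0.333, 0.239]
tool_rot: [3.141, 0.0, 0.405]
force: [-0.0, 0.1, 1.5]
grip_width: 0.0851
```

```bash
python3 - <<'E'
from h import *
st(); a=vision.grab_frame('scene'); b=vision.grab_frame('side')
cv2.imwrite('pics/s6.png',a);cv2.imwrite('pics/d6.png',b)
# template check arm B unmoved, old vs new
o=cv2.imread('pics/s2.png'); 
for n,(x,y,w,h) in dict(B=(258,165,64,42),beaker=(325,195,28,32)).items():
    r=cv2.matchTemplate(a[y-20:y+h+20,x-20:x+w+20],o[y:y+h,x:x+w],cv2.TM_CCOEFF_NORMED); print(n,cv2.minMaxLoc(r)[1],np.array(cv2.minMaxLoc(r)[3])-20)
for p in [(180,.185,.03),(180,.222,0.0)]:
    q=C+p[1]*np.array([-1,0]); print(pix('scene',[*q,p[2]]))
# stripe: bright blob on turntable near the front, in scene
d=a[225:380,190:400]; g=cv2.cvtColor(d,6)
plan(.496,-.1905,.12,2)
E
```

```text
t 24.02 pos [0.4251 0.333  0.239 ] rpy [180.    0.   23.2] F [-0.04  0.1   1.51] M [-0.011 -0.049  0.015] w 0.0851 q7 -2.00
B 0.7960152626037598 [0 0]
beaker 0.9917877316474915 [0 0]
[370.0298 273.0405]
[379.5793 271.9234]
slide [-14.36  50.92  11.86] turn [-0.  -0.1 21.1]
```

```bash
python3 - <<'E'
from h import *
a=cv2.imread('pics/s6.png')
for f in('scene0','s2','s5','s4'):
    o=cv2.imread(f'pics/{f}.png'); x,y,w,h=258,165,64,42
    r=cv2.matchTemplate(a[y-40:y+h+40,x-40:x+w+40],o[y:y+h,x:x+w],cv2.TM_CCOEFF_NORMED); print(f,cv2.minMaxLoc(r)[1],np.array(cv2.minMaxLoc(r)[3])-40)
# stripe + mark: bright pixels near front
g=cv2.cvtColor(a,6); m=(g>190).astype(np.uint8)
n,l,s,c=cv2.connectedComponentsWithStats(m)
print([(s[i,4],c[i].round(1)) for i in range(1,n) if 350<c[i][0]<400 and 250<c[i][1]<300 and s[i,4]>3])
E
```

```text
scene0 0.9963728189468384 [0 0]
s2 0.7960173487663269 [0 0]
s5 0.9965741634368896 [0 0]
s4 0.9965685606002808 [0 0]
[]
```

Call:
arm_command(gripper=[8.5,8.5,8.5,8.5,8.5], slide=[[-1.5,5.4,0],[-3,10.8,0],[-4.5,16.2,0],[-6,21.6,0],[-7.5,27,0]], turn=[[0,0,4.2],[0,0,8.4],[0,0,12.6],[0,0,16.8],[0,0,21.1]])

```text
clock: 24.75
position: [0.4657, 0.0542, 0.2385]
tool_rot: [3.142, -0.001, 0.033]
force: [1.3, 0.7, 0.6]
grip_width: 0.0847
```

```bash
python3 -c "
from h import *
st();plan(.498,-.191,.15,2)"
```

```text
t 24.75 pos [0.4657 0.0542 0.2385] rpy [180.   -0.    1.9] F [1.35 0.72 0.6 ] M [ 0.033 -0.073  0.023] w 0.0847 q7 -1.77
slide [ 2.42 24.61  8.85] turn [ 0.  -0.  -0.1]
```

Call:
arm_command(gripper=[8.5,8.5,8.5,8.5,8.5], slide=[[0.5,5,0],[1,10,0],[1.5,15,2],[2,20,5],[2.4,24.6,8.8]], turn=[[0,0,0],[0,0,0],[0,0,0],[0,0,0],[0,0,0]])

```text
clock: 25.38
position: [0.4987, -0.1914, 0.1496]
tool_rot: [3.141, -0.002, 0.035]
force: [1.7, 0.9, 0.4]
grip_width: 0.0852
```

Call:
arm_command(gripper=[8.5,8.5,8.5], slide=[[0,0,0],[0,0,0],[0,0,0]], turn=[[0,0,0],[0,0,0],[0,0,0]])

```text
clock: 25.75
position: [0.4982, -0.1882, 0.1511]
tool_rot: [3.142, -0.001, 0.037]
force: [0.9, -0.6, 0.4]
grip_width: 0.0851
```

```bash
python3 - <<'E'
from h import *
import pickle
s=st();m=vision.camera_model('wrist'); f=vision.grab_frame('wrist'); cv2.imwrite('pics/w7.png',f); pickle.dump(m,open('w7.pkl','wb'))
# black block seen from camera: dark component in upper middle
g=cv2.cvtColor(f,6); k=(g<45).astype(np.uint8); n,l,st_,c=cv2.connectedComponentsWithStats(k)
print([(st_[i].tolist(),c[i].round(0).tolist()) for i in range(1,n) if st_[i,4]>150])
A=R.from_euler('xyz',s['tool_rot'])
# bar: bright columns in rows
for r in (150,170,190,210,220): print(r,[(i,int(g[r,i])) for i in range(290,350,4)])
for P in ((-.08,0,.031),(-.095,0,.044),(.05,0,.031)):
    w=np.array([.498,-.191,0])+R.from_euler('z',-178,degrees=True).apply(P); print(P,pix('w',w,m))
plan(.498,-.191,-.017,2)
E
```

```text
t 25.75 pos [ 0.4982 -0.1882  0.1511] rpy [180.   -0.1   2.1] F [ 0.9  -0.63  0.41] M [ 0.013  0.029 -0.018] w 0.0851 q7 -1.20
[([0, 0, 117, 245, 21453], [53.0, 101.0]), ([135, 0, 99, 38, 1517], [165.0, 17.0]), ([292, 78, 52, 19, 853], [317.0, 88.0]), ([13, 257, 611, 143, 38528], [323.0, 357.0])]
150 [(290, 91), (294, 89), (298, 88), (302, 78), (306, 67), (310, 118), (314, 115), (318, 118), (322, 124), (326, 120), (330, 92), (334, 90), (338, 87), (342, 88), (346, 88)]
170 [(290, 85), (294, 87), (298, 90), (302, 82), (306, 73), (310, 113), (314, 116), (318, 116), (322, 121), (326, 121), (330, 87), (334, 89), (338, 87), (342, 85), (346, 84)]
190 [(290, 89), (294, 89), (298, 91), (302, 75), (306, 75), (310, 110), (314, 116), (318, 115), (322, 122), (326, 119), (330, 90), (334, 89), (338, 92), (342, 96), (346, 140)]
210 [(290, 75), (294, 76), (298, 70), (302, 71), (306, 71), (310, 89), (314, 93), (318, 97), (322, 96), (326, 95), (330, 139), (334, 136), (338, 135), (342, 139), (346, 143)]
220 [(290, 72), (294, 78), (298, 74), (302, 71), (306, 69), (310, 86), (314, 94), (318, 91), (322, 97), (326, 98), (330, 90), (334, 91), (338, 140), (342, 138), (346, 138)]
(-0.08, 0, 0.031) [320.3141  95.3267]
(-0.095, 0, 0.044) [320.5245  76.0726]
(0.05, 0, 0.031) [319.6559 232.2905]
slide [-0.05  0.28 16.81] turn [ 0.  -0.1  0.1]
```

Call:
arm_command(gripper=[8.5,8.5,8.5,8.5,8.5], slide=[[0,0.1,5],[0,0.1,10],[0,0.1,14],[0,0.1,16],[0,0.1,16.8]], turn=[[0,0,0],[0,0,0],[0,0,0],[0,0,0],[0,0,0]])

```text
clock: 26.42
position: [0.4975, -0.1893, -0.0181]
tool_rot: [-3.141, 0.0, 0.036]
force: [0.2, 0.6, -0.4]
grip_width: 0.0847
```

Call:
arm_command(gripper=[8.5,0,0,0,0], slide=[[0,0,0],[0,0,0],[0,0,0],[0,0,0],[0,0,0]], turn=[[0,0,0],[0,0,0],[0,0,0],[0,0,0],[0,0,0]], force=60)

```text
clock: 27.05
position: [0.4975, -0.1899, -0.0171]
tool_rot: [3.142, -0.0, 0.035]
force: [-0.3, 2.8, 6.3]
grip_width: 0.0167
```

Call:
arm_command(gripper=[0,0,0,0,0], slide=[[0,0,0],[0,0,-1],[0,0,-3],[0,0,-5],[0,0,-5]], turn=[[0,0,0],[0,0,0],[0,0,0],[0,0,0],[0,0,0]])

```text
clock: 27.68
position: [0.4981, -0.1902, 0.0337]
tool_rot: [3.141, -0.002, 0.035]
force: [-0.2, 0.2, -3.8]
grip_width: 0.0166
```

Call:
arm_command(gripper=[0,0,0], slide=[[0,0,0],[0,0,0],[0,0,0]], turn=[[0,0,0],[0,0,0],[0,0,0]])

```text
clock: 28.05
position: [0.4971, -0.1898, 0.0319]
tool_rot: [-3.141, 0.001, 0.036]
force: [0.1, -0.8, -4.4]
grip_width: 0.0167
```

```bash
cat >> h.py <<'E'
def bal(n=12):
    s=st(); A=R.from_euler('xyz',s['tool_rot']); M=[];F=[]
    for i in range(n):
        vision.grab_frame('side'); s=bot.observe(); M.append(A.inv().apply(s['moment'])); F.append(A.inv().apply(s['force']))
    M=np.mean(M,0);F=np.mean(F,0); print('M',M,'F',F,'offset along tool x',-M[1]/F[2])
E
python3 -c "
from h import *
bal()"
```

```text
t 28.05 pos [ 0.4971 -0.1898  0.0319] rpy [-180.    0.    2.] F [ 0.11 -0.75 -4.37] M [ 0.018  0.158 -0.   ] w 0.0167 q7 -1.17
M [ 0.0049 -0.1233  0.0092] F [ 0.0428 -0.2155  4.1033] offset along tool x 0.030058566239652022
```

Arm B weighs about 4.1 N and balances about 30 mm towards its black end (x ≈ -30). Shifting the grip.

Call:
arm_command(gripper=[0,0,0,0,0], slide=[[0,0,1.5],[0,0,3],[0,0,4.2],[0,0,4.9],[0,0,4.9]], turn=[[0,0,0],[0,0,0],[0,0,0],[0,0,0],[0,0,0]])

```text
clock: 29.28
position: [0.4973, -0.1898, -0.017]
tool_rot: [-3.141, 0.0, 0.035]
force: [-0.2, 1.7, -3.8]
grip_width: 0.0167
```

Call:
arm_command(gripper=[8,8,8,8,8], slide=[[0,0,0],[0,0,0],[0,0,0],[1.5,0,0],[3,0,0]], turn=[[0,0,0],[0,0,0],[0,0,0],[0,0,0],[0,0,0]])

```text
clock: 29.9
position: [0.5289, -0.1888, -0.0165]
tool_rot: [3.142, -0.001, 0.036]
force: [-0.1, -0.3, -0.1]
grip_width: 0.0801
```

Call:
arm_command(gripper=[8,0,0,0,0], slide=[[0,0,0],[0,0,0],[0,0,0],[0,0,0],[0,0,0]], turn=[[0,0,0],[0,0,0],[0,0,0],[0,0,0],[0,0,0]])

```text
clock: 30.52
position: [0.5272, -0.1889, -0.0163]
tool_rot: [-3.141, 0.0, 0.035]
force: [-1.9, 0.3, 5.7]
grip_width: 0.0165
```

Call:
arm_command(gripper=[0,0,0,0,0], slide=[[0,0,0],[0,0,-1.5],[0,0,-4],[0,0,-7],[0,0,-10]], turn=[[0,0,0],[0,0,0],[0,0,0],[0,0,0],[0,0,0]])

```text
clock: 31.15
position: [0.5271, -0.1889, 0.0851]
tool_rot: [3.142, -0.0, 0.035]
force: [0.9, 0.5, -3.1]
grip_width: 0.0167
```

Call:
arm_command(gripper=[0,0,0,0,0], slide=[[0,0,-3],[0,0,-7],[0,0,-11],[0,0,-15],[0,0,-15]], turn=[[0,0,0],[0,0,0],[0,0,0],[0,0,0],[0,0,0]])

```text
clock: 31.78
position: [0.5283, -0.1893, 0.2367]
tool_rot: [3.14, -0.005, 0.035]
force: [-1.1, -0.4, -5.5]
grip_width: 0.0171
```

```bash
python3 -c "
from h import *
bal();plan(.43,.13,.23,90)"
```

```text
t 31.77 pos [ 0.5283 -0.1893  0.2367] rpy [179.9  -0.3   2. ] F [-1.09 -0.39 -5.48] M [-0.02  -0.004  0.037] w 0.0171 q7 -1.22
M [ 0.0048 -0.0102  0.0097] F [0.0488 0.0491 3.8521] offset along tool x 0.0026475340044297096
slide [ -8.59 -32.21   0.32] turn [ -0.   0. -88.]
```

Call:
arm_command(gripper=[0,0,0,0,0], slide=[[-1,-3.5,0],[-2,-7.5,0],[-3,-11.5,0],[-4,-15.5,0],[-5,-19,0]], turn=[[0,0,-10],[0,0,-20],[0,0,-30],[0,0,-40],[0,0,-50]])

```text
clock: 33.0
position: [0.4702, 0.0006, 0.2335]
tool_rot: [3.141, -0.0, 0.914]
force: [0.1, -0.3, -4.0]
grip_width: 0.017
```

```bash
python3 -c "
from h import *
st();plan(.433,.128,.2304,89.6)"
```

```text
t 33.00 pos [0.4702 0.0006 0.2335] rpy [180.   -0.   52.4] F [ 0.13 -0.33 -4.  ] M [ 0.049 -0.024  0.042] w 0.0170 q7 -0.81
slide [  7.82 -10.72   0.31] turn [  0.   -0.  -37.2]
```

Call:
arm_command(gripper=[0,0,0,0,0], slide=[[2,-2.7,0],[4,-5.4,0.1],[6,-8.1,0.2],[7.8,-10.7,0.3],[7.8,-10.7,0.3]], turn=[[0,0,-9.5],[0,0,-19],[0,0,-28.5],[0,0,-37.2],[0,0,-37.2]])

```text
clock: 33.62
position: [0.4338, 0.1284, 0.2305]
tool_rot: [3.142, -0.001, 1.562]
force: [0.6, -1.6, -3.9]
grip_width: 0.0166
```

Call:
arm_command(gripper=[0,0,0], slide=[[0,0,0],[0,0,0],[0,0,0]], turn=[[0,0,0],[0,0,0],[0,0,0]])

```text
clock: 34.0
position: [0.4345, 0.126, 0.2304]
tool_rot: [-3.142, 0.0, 1.556]
force: [0.2, -0.3, -3.1]
grip_width: 0.0167
```

```bash
python3 - <<'E'
from h import *
import pickle
st();m=vision.camera_model('wrist');f=vision.grab_frame('wrist');cv2.imwrite('pics/w8.png',f);pickle.dump(m,open('w8.pkl','wb'))
cv2.imwrite('pics/s8.png',vision.grab_frame('scene'));cv2.imwrite('pics/d8.png',vision.grab_frame('side'))
print(pix('w',[.509,.204,.092],m),'w4',pix('w',[.509,.204,.092],pickle.load(open('w4.pkl','rb'))))
print('stripe exp',pix('w',[.618-.1855,.2045,.03],m))
cv2.imwrite('pics/o8.png',np.vstack([cv2.resize(f[40:160,240:640],(800,240),interpolation=2),cv2.resize(f,(560,350))[:, :].copy() if 0 else np.hstack([cv2.resize(f,(400,250)),cv2.resize(cv2.imread('pics/d8.png')[170:295,130:330],(400,250),interpolation=2)])]))
E
```

```text
t 34.00 pos [0.4345 0.126  0.2304] rpy [-180.     0.    89.2] F [ 0.24 -0.32 -3.11] M [ 0.02   0.045 -0.008] w 0.0167 q7 -0.50
[396.7405  94.7345] w4 [398.9171  97.4954]
stripe exp [314.8693  95.4075]
```

View pics/o8.png

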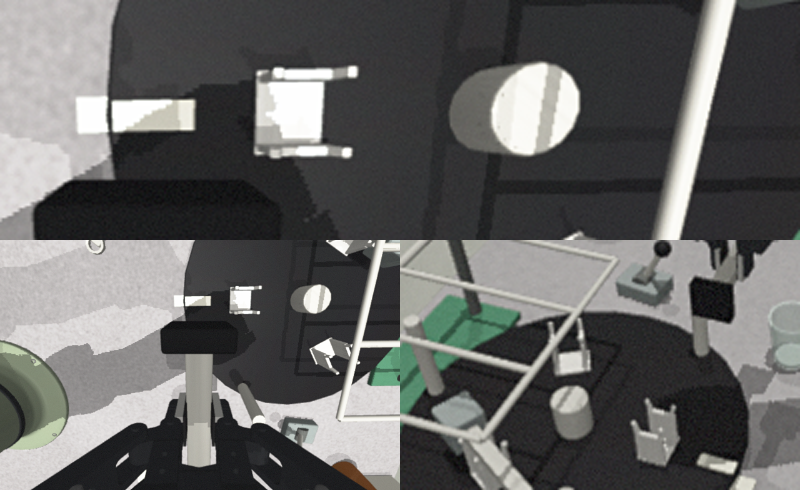

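The stripe (crop 150,115) is in line with the mark (92,115), and saddle 0 is empty at the front within 1–2 mm of saddle 1's former place. Placing arm B.

```bash
python3 -c "
from h import *
plan(.5065,.2035,.10,90)"
```

```text
slide [ 7.82  7.1  13.04] turn [ 0.   0.  -0.8]
```

Call:
arm_command(gripper=[0,0,0,0,0], slide=[[3.9,3.5,0],[7.8,7.1,0],[7.8,7.1,5],[7.8,7.1,10],[7.8,7.1,13]], turn=[[0,0,-0.8],[0,0,-0.8],[0,0,-0.8],[0,0,-0.8],[0,0,-0.8]])

```text
clock: 34.78
position: [0.5055, 0.2031, 0.098]
tool_rot: [-3.139, 0.001, 1.571]
force: [0.1, -0.5, -3.1]
grip_width: 0.0163
```

Call:
arm_command(gripper=[0,0,0], slide=[[0,0,0],[0,0,0],[0,0,0]], turn=[[0,0,0],[0,0,0],[0,0,0]])

```text
clock: 35.15
position: [0.5071, 0.2039, 0.1019]
tool_rot: [3.139, -0.001, 1.571]
force: [0.1, -0.1, -3.8]
grip_width: 0.0167
```

```bash
python3 -c "
from h import *
st();plan(.5065,.2035,.046,90)"
```

```text
t 35.15 pos [0.5071 0.2039 0.1019] rpy [179.9  -0.   90. ] F [ 0.08 -0.12 -3.8 ] M [ 0.027  0.014 -0.044] w 0.0167 q7 -0.66
slide [-0.04 -0.08  5.59] turn [ 0.1 -0.   0. ]
```

Call:
arm_command(gripper=[0,0,0,0,0], slide=[[0,0,2],[0,0,3.5],[0,0,4.5],[0,0,5.2],[0,0,5.2]], turn=[[0,0,0],[0,0,0],[0,0,0],[0,0,0],[0,0,0]])

```text
clock: 35.78
position: [0.5062, 0.2036, 0.0482]
tool_rot: [-3.141, 0.0, 1.571]
force: [-0.3, -0.5, -3.0]
grip_width: 0.0162
```

Call:
arm_command(gripper=[0,0,0,0], slide=[[0,0,0.2],[0,0,0.3],[0,0,0.3],[0,0,0.3]], turn=[[0,0,0],[0,0,0],[0,0,0],[0,0,0]])

```text
clock: 36.28
position: [0.5065, 0.2037, 0.0456]
tool_rot: [3.141, -0.0, 1.571]
force: [-0.1, 0.8, -0.1]
grip_width: 0.0163
```

```bash
python3 -c "
from h import *
st()"
```

```text
t 36.27 pos [0.5065 0.2037 0.0456] rpy [180.  -0.  90.] F [-0.11  0.77 -0.11] M [ 0.021 -0.033 -0.008] w 0.0163 q7 -0.69
```

Seated, with the weight taken and no side force. Release.

Call:
arm_command(gripper=[5,5,5,5,5], slide=[[0,0,0],[0,0,0],[0,0,0],[0,0,-1],[0,0,-3]], turn=[[0,0,0],[0,0,0],[0,0,0],[0,0,0],[0,0,0]])

```text
clock: 36.9
position: [0.506, 0.2035, 0.0758]
tool_rot: [-3.141, 0.0, 1.572]
force: [0.9, -0.5, -0.9]
grip_width: 0.05
```

Call:
arm_command(gripper=[5,5,5,5,5], slide=[[0,0,-4],[0,0,-8],[0,0,-12],[0,0,-14],[0,0,-14]], turn=[[0,0,0],[0,0,0],[0,0,0],[0,0,0],[0,0,0]])

```text
clock: 37.52
position: [0.5069, 0.2039, 0.2174]
tool_rot: [3.139, -0.001, 1.571]
force: [-0.1, 0.2, -0.2]
grip_width: 0.0497
```

```bash
python3 - <<'E'
from h import *
st()
a=vision.grab_frame('scene'); b=vision.grab_frame('side');cv2.imwrite('pics/s9.png',a);cv2.imwrite('pics/d9.png',b)
# lever ball: dark blob near its expected pixel, both views
for n,im in(('scene',a),('side',b)):
    e=pix(n,[.6227,-.0782,.092]); x,y=np.int32(e.round()); g=cv2.cvtColor(im,6)[y-12:y+13,x-12:x+13]
    k=(g<40).astype(np.uint8); N,l,s,c=cv2.connectedComponentsWithStats(k); print(n,e,[(s[i,4],(c[i]+[x-12,y-12]).round(1)) for i in range(1,N)])
plan(.57,-.08,.15,0)
E
```

```text
t 37.52 pos [0.5069 0.2039 0.2174] rpy [179.8  -0.1  90. ] F [-0.07  0.25 -0.25] M [-0.022 -0.036  0.005] w 0.0497 q7 -0.61
scene [267.8115 216.5883] [(np.int32(41), array([267. , 216.2]))]
side [260.9337 174.3625] [(np.int32(356), array([256.4, 174.1])), (np.int32(41), array([271.7, 181.3]))]
slide [-28.35   6.37   6.53] turn [ 0.  0. 90.]
```

```bash
python3 - <<'E'
from h import *
c1=lambda u,v:(220+u/5,120+v/5); c2=lambda u,v:(190+u/3.8,225+v/3.8)
for n,p,z in(('guard',c2(372,45),.175),('guard2',c2(45,175),.175),('pivot',c1(187,560),.025),('ball',c1(239,483),.092)): print(n,onz('scene',p,z))
print([onz('scene',c1(*p),.025) for p in((130,545),(220,525),(255,565),(160,590))])
print(tri((267.8,216.6),(261,174.4)))
g=cv2.cvtColor(cv2.imread('pics/side0.png'),6); k=(g[160:190,245:280]<40).astype(np.uint8); N,l,s,c=cv2.connectedComponentsWithStats(k); print([(s[i,4],c[i]+[245,160]) for i in range(1,N)])
E
```

```text
guard [0.6189 0.0575 0.175 ]
guard2 [0.8599 0.0407 0.175 ]
pivot [ 0.6622 -0.0838  0.025 ]
ball [ 0.6227 -0.0782  0.092 ]
[array([ 0.6886, -0.1106,  0.025 ]), array([ 0.6335, -0.0968,  0.025 ]), array([ 0.6269, -0.0602,  0.025 ]), array([ 0.6856, -0.0724,  0.025 ])]
(array([ 0.6227, -0.0784,  0.0917]), np.float64(8.388950426674015e-05))
[(np.int32(39), array([260.7436, 174.2308]))]
```

```bash
python3 -c "
from h import *
plan(.572,-.072,.2,-11)"
```

```text
slide [-27.55   6.57   1.53] turn [  0.   0. 101.]
```

Call:
arm_command(gripper=[0,0,0,0,0], slide=[[-4,1,0],[-8,2,0],[-12,3,0],[-16,4,0],[-20,5,0]], turn=[[0,0,10],[0,0,20],[0,0,30],[0,0,40],[0,0,50]])

```text
clock: 38.25
position: [0.5561, 0.0023, 0.2145]
tool_rot: [-3.141, 0.001, 0.693]
force: [0.1, 0.3, -0.6]
grip_width: -0.0001
```

```bash
python3 -c "
from h import *
st();plan(.572,-.072,.2,-11)"
```

```text
t 38.25 pos [0.5561 0.0023 0.2145] rpy [-180.     0.1   39.7] F [ 0.15  0.3  -0.56] M [ 0.031 -0.053 -0.02 ] w -0.0001 q7 -1.00
slide [-3.52  6.73  1.45] turn [-0.   0.1 50.7]
```

Call:
arm_command(gripper=[0,0,0,0,0], slide=[[-1,1.5,0],[-2,3,0.5],[-3,5,1],[-3.5,6.7,1.4],[-3.5,6.7,1.4]], turn=[[0,0,10],[0,0,20.3],[0,0,30.5],[0,0,40.6],[0,0,50.7]])

```text
clock: 38.88
position: [0.5722, -0.0716, 0.2]
tool_rot: [3.14, 0.002, -0.194]
force: [-0.2, 0.4, 0.6]
grip_width: 0.0002
```

Call:
arm_command(gripper=[0,0,0], slide=[[0,0,0],[0,0,0],[0,0,0]], turn=[[0,0,0],[0,0,0],[0,0,0]])

```text
clock: 39.25
position: [0.5727, -0.07, 0.2013]
tool_rot: [-3.142, 0.0, -0.184]
force: [1.1, -0.1, -0.0]
grip_width: 0.0004
```

```bash
python3 -c "
from h import *
st();plan(.572,-.072,.042,-11)
s=vision.grab_frame('side');cv2.imwrite('pics/d10.png',s);a=vision.grab_frame('scene');cv2.imwrite('pics/s10.png',a)"
```

```text
t 39.25 pos [ 0.5727 -0.07    0.2013] rpy [-180.     0.   -10.5] F [ 1.11 -0.15 -0.01] M [-0.005 -0.011 -0.019] w 0.0004 q7 -1.64
slide [-0.03  0.21 15.93] turn [-0.   0.   0.5]
```

Before throwing the lever, a last viewed check that both arms are level: a wireframe of level arms drawn over the scene and side views.

```bash
python3 - <<'E'
from h import *
def box(n,im,f,x0,y0,w,h,boxes):
    im=cv2.resize(im[y0:y0+h,x0:x0+w],None,fx=f,fy=f,interpolation=2); raw=im.copy()
    for cen,dx,x1,x2,hw in boxes:
        dy=np.array([-dx[1],dx[0]])
        for z in (.084-hw,.084+hw):
            q=[(pix(n,[*(cen+dx*p+dy*r),z])-[x0,y0]+.5)*f-.5 for p,r in((x1,-hw),(x2,-hw),(x2,hw),(x1,hw))]
            cv2.polylines(im,[np.int32(np.round(q))],True,(0,255,255) if z>.084 else (0,160,0),1)
    return np.vstack([raw,im])
s0=C+.11*np.array([-1,0]); s1=C+.11*np.array([.5,.866])
B=[(s0,np.array([0,-1.]),.03+.05,.03+.095,.022),(s0,np.array([0,-1.]),.03-.095,.03-.08,.022),
   (s1,np.array([.866,-.5]),.025,.07,.022),(s1,np.array([.866,-.5]),-.12,-.105,.022)]
a=cv2.imread('pics/s10.png');b=cv2.imread('pics/d10.png')
cv2.imwrite('pics/o9.png',np.hstack([box('scene',a,2.2,225,230,180,136,B),box('side',b,2.2,130,195,180,136,B)])[:600])
E
```

```text
(no output)
```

View pics/o9.png

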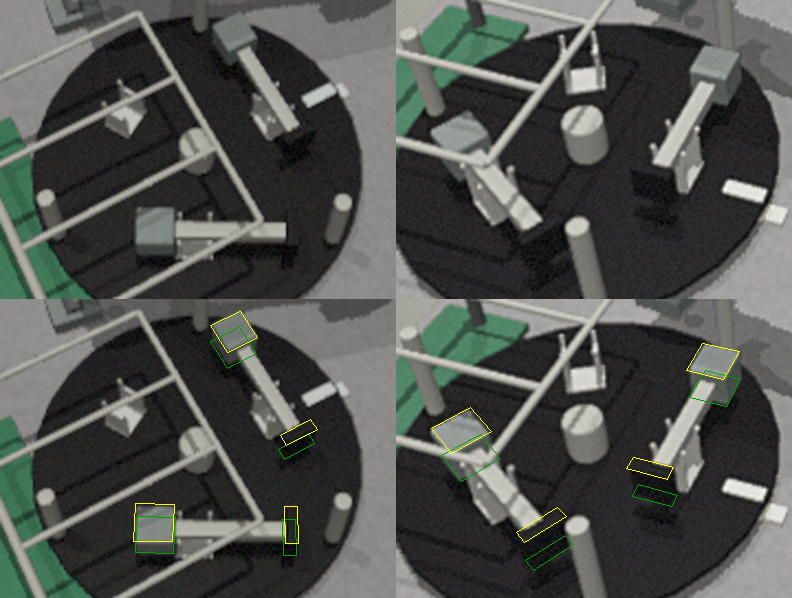

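Both arms match the level wireframe in both views, and the stripe lines up with the mark. Now the lever.

Call:
arm_command(gripper=[0,0,0,0,0], slide=[[0,0.2,4],[0,0.2,8],[0,0.2,12],[0,0.2,15.9],[0,0.2,15.9]], turn=[[0,0,0],[0,0,0],[0,0,0],[0,0,0],[0,0,0]])

```text
clock: 39.98
position: [0.5708, -0.072, 0.0405]
tool_rot: [3.141, 0.004, -0.185]
force: [0.2, -0.2, 1.1]
grip_width: 0.0001
```

```bash
python3 -c "
from h import *
st();plan(.676,-.093,.042,-11)"
```

```text
t 39.98 pos [ 0.5708 -0.072   0.0405] rpy [180.    0.2 -10.6] F [ 0.21 -0.2   1.12] M [-0.017  0.012 -0.039] w 0.0001 q7 -1.60
slide [10.73  0.12 -0.2 ] turn [0.  0.2 0.4]
```

Call:
arm_command(gripper=[0,0,0,0,0], slide=[[2,0,0],[4,0,0],[6,0,0],[8,0,0],[9.5,0.1,0]], turn=[[0,0,0],[0,0,0],[0,0,0],[0,0,0],[0,0,0]])

```text
clock: 40.6
position: [0.6669, -0.0908, 0.0447]
tool_rot: [-3.141, -0.002, -0.186]
force: [-1.8, -0.2, -0.7]
grip_width: 0.0
```

Call:
arm_command(gripper=[0,0,0], slide=[[0.4,0,0],[0.8,0,0],[0.8,0,0]], turn=[[0,0,0],[0,0,0],[0,0,0]])

```text
clock: 40.98
position: [0.6732, -0.0922, 0.0429]
tool_rot: [-3.142, 0.0, -0.186]
force: [-2.3, 0.5, 3.7]
grip_width: -0.0001
```

```bash
python3 -c "
from h import *
st()"
```

```text
t 40.98 pos [ 0.6732 -0.0922  0.0429] rpy [-180.     0.   -10.7] F [-2.27  0.49  3.74] M [0.051 0.46  0.004] w -0.0001 q7 -1.59
```

Call:
arm_command(gripper=[0,0,0], slide=[[0.3,0,0],[0.5,0,0],[0.5,0,0]], turn=[[0,0,0],[0,0,0],[0,0,0]])

```text
clock: 41.35
position: [0.6749, -0.0929, 0.0421]
tool_rot: [3.141, 0.007, -0.186]
force: [-22.6, 3.1, 14.0]
grip_width: 0.0003
```

```bash
python3 -c "
from h import *
st()"
```

```text
t 41.35 pos [ 0.6749 -0.0929  0.0421] rpy [180.    0.4 -10.7] F [-22.57   3.09  13.97] M [0.682 4.82  0.11 ] w 0.0003 q7 -1.59
```

The lever is at its stop (22 N). Backing off, rising clear, and checking numerically.

Call:
arm_command(gripper=[0,0,0,0,0], slide=[[-1,0,0],[-4,0,0],[-8,0,0],[-11,0,-2],[-11,0,-6]], turn=[[0,0,0],[0,0,0],[0,0,0],[0,0,0],[0,0,0]])

```text
clock: 41.98
position: [0.5676, -0.0722, 0.1023]
tool_rot: [3.141, 0.003, -0.186]
force: [1.6, -0.1, 1.2]
grip_width: -0.0002
```

Call:
arm_command(gripper=[0,0,0,0,0], slide=[[0,0,-5],[0,0,-10],[0,5,-14],[0,10,-14],[0,15,-14]], turn=[[0,0,0],[0,0,0],[0,0,0],[0,0,0],[0,0,0]])

```text
clock: 42.6
position: [0.5423, -0.2216, 0.2433]
tool_rot: [3.142, -0.002, -0.186]
force: [0.5, 0.1, -0.8]
grip_width: -0.0004
```

Call:
arm_command(gripper=[0,0,0], slide=[[0,0,0],[0,0,0],[0,0,0]], turn=[[0,0,0],[0,0,0],[0,0,0]])

```text
clock: 42.98
position: [0.5429, -0.2189, 0.2424]
tool_rot: [-3.141, -0.0, -0.184]
force: [0.3, 0.6, 0.7]
grip_width: 0.0001
```

```bash
python3 - <<'E'
from h import *
st(); P={}
for n,o in(('scene','s10'),('side','d10')):
    im=vision.grab_frame(n); cv2.imwrite(f'pics/end_{n}.png',im); g=cv2.cvtColor(im,6)
    e=pix(n,[.697,-.093,.092]); x,y=np.int32(e.round()); k=(g[y-12:y+13,x-12:x+13]<40).astype(np.uint8)
    N,l,s,c=cv2.connectedComponentsWithStats(k); L=[(s[i,4],(c[i]+[x-12,y-12]).round(1)) for i in range(1,N)]; print(n,e,L); P[n]=max(L,key=lambda t:t[0])[1]
    old=cv2.imread(f'pics/{o}.png')
    R_=dict(scene=dict(carousel=(240,240,150,130),beaker=(325,195,28,32)),side=dict(carousel=(135,205,165,130),beaker=(312,198,30,40)))[n]
    for q,(x,y,w,h) in R_.items():
        r=cv2.matchTemplate(im[y-10:y+h+10,x-10:x+w+10],old[y:y+h,x:x+w],cv2.TM_CCOEFF_NORMED); print(n,q,round(cv2.minMaxLoc(r)[1],3),np.array(cv2.minMaxLoc(r)[3])-10)
print('ball',tri(P['scene'],P['side']))
E
```

```text
t 42.98 pos [ 0.5429 -0.2189  0.2424] rpy [-180.    -0.   -10.6] F [0.35 0.62 0.68] M [ 0.064 -0.001  0.029] w 0.0001 q7 -1.37
scene [242.9804 223.1344] [(np.int32(46), array([242.6, 224.1]))]
scene carousel 0.991 [0 0]
scene beaker 0.096 [ 10 -10]
side [239.098  166.2233] [(np.int32(43), array([237.5, 166.9]))]
side carousel 0.981 [0 0]
side beaker 0.085 [ 10 -10]
ball (array([ 0.6998, -0.0896,  0.0921]), np.float64(0.0015577046215896517))
```

Lever ball at (.700,-.090,.092), 78 mm from where it started, so it is fully over. The beaker template may have been hidden by the gripper, so I'll compare with the first pictures.

```bash
python3 - <<'E'
from h import *
for n,(x,y,w,h) in dict(scene=(325,195,28,32),side=(312,198,30,40)).items():
    o=cv2.imread(f'pics/{n}0.png')[y:y+h,x:x+w]
    for f in (f'end_{n}',dict(scene='s10',side='d10')[n],dict(scene='s8',side='d8')[n]):
        im=cv2.imread(f'pics/{f}.png'); r=cv2.matchTemplate(im[y-10:y+h+10,x-10:x+w+10],o,cv2.TM_CCOEFF_NORMED); print(n,f,round(cv2.minMaxLoc(r)[1],3),np.array(cv2.minMaxLoc(r)[3])-10)
E
```

```text
scene end_scene 0.378 [0 0]
scene s10 0.668 [0 0]
scene s8 0.23 [-10  10]
side end_side 0.394 [0 0]
side d10 0.644 [0 0]
side d8 0.947 [0 0]
```

Call:
arm_command(gripper=[0,0,0,0,0], slide=[[0,5,0],[0,10,0],[0,15,0],[0,20,0],[0,25,0]], turn=[[0,0,0],[0,0,0],[0,0,0],[0,0,0],[0,0,0]])

```text
clock: 43.7
position: [0.4963, -0.4667, 0.2424]
tool_rot: [-3.141, -0.0, -0.185]
force: [0.7, -0.6, 0.4]
grip_width: 0.0001
```

```bash
python3 - <<'E'
from h import *
st()
for n,(x,y,w,h) in dict(scene=(325,195,28,32),side=(312,198,30,40)).items():
    o=cv2.imread(f'pics/{n}0.png')[y:y+h,x:x+w]; im=vision.grab_frame(n); cv2.imwrite(f'pics/fin_{n}.png',im)
    r=cv2.matchTemplate(im[y-10:y+h+10,x-10:x+w+10],o,cv2.TM_CCOEFF_NORMED); print(n,round(cv2.minMaxLoc(r)[1],3),np.array(cv2.minMaxLoc(r)[3])-10)
E
```

```text
t 43.70 pos [ 0.4963 -0.4667  0.2424] rpy [-180.    -0.   -10.6] F [ 0.68 -0.58  0.44] M [ 0.003 -0.007  0.011] w 0.0001 q7 -0.96
scene 0.713 [0 0]
side 0.994 [0 0]
```

The beaker stands where it was: the side view matches 0.994 with no shift, and the scene view only differs by the robot's shadow. Handing in.

```bash
python3 -c "
from workcell import job_done
print(job_done())"
```

```text
the job is handed in; nothing more can be done
None
```

Both stand arms on the bench (only two were there) are up on the carousel. The carousel is at home and the drying-air lever is thrown fully over. The job was handed in just after 43.7 s.

- **Arms:** I found each balance point by a trial lift, about +27 mm from the middle on the first arm and −30 mm on the second, and shifted the grip to it. The first is in saddle 1, the second in saddle 0.
- **Carousel:** I led it by a post one notch clockwise to home after loading the first arm. The second was loaded there.
- **Last checks:** Both arms matched a level wireframe in two views just before the lever was thrown, and the carousel had not moved afterwards. The white stripe lines up with the mark. The lever ball ended 78 mm from its start at 92 mm height, after reaching its stop at about 23 N.
- **What disagreed:**
  - The real fingertips are about 30 mm short of the reported TCP, so the first grasp closed on nothing. I corrected for this and nothing was disturbed.
  - The scene camera read up to 8 mm off the wrist camera on the bench.
  - The final beaker check matched 0.99 in the side view but only 0.71 in the scene view. There was no shift in either, and I put the lower figure down to the robot's shadow.

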